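# Run a tool hanger into the bench rail until it latches

### The job

Pick up the loose tool hanger, enter its foot into the open left end of the channel rail and slide it along, past the sprung catch and against the sprung buffer, until the catch has dropped behind it and holds it there; then let go. Be gentle: do not ram or jam the hanger in the rail, and leave the roll of tape, the grey stone and the mallet where they are.

Things in the scene. Friction and masses are not known exactly. Their poses are not given: they have to be found in the camera images.
- hanger_grip (a point): Centre of the hanger's black grip block, 26 (x) x 16 (y) x 42 (z) mm, 106 mm above the hanger's underside; grip it the 16 mm way. Axes: z up, x from the grip towards the foot, y across. The hanger (bare steel, 127 mm tall, about 0.16 kg) starts standing upright on the bench.
- hanger_foot (a point): Centre of the hanger's foot, 40 mm in +x and 31 mm below the grip centre, same axes. The foot is an upright plate 8 mm thick (x), 30 mm high (z), from y = -24 to +22 mm; its -y end is wedge-nosed (12 mm high at the tip, full height after 16 mm) and goes first, its +y end is square. The neck from grip stem to foot is 20 mm wide (y), 14 mm high.
- hanger_hook (a point): Middle of the hanger's flat hook bar (80 x 30 x 6 mm, along x), on its underside: 10 mm in -x of the grip centre and 106 mm below it. An upturned lip stands at the bar's -x end.
- rail_mouth (a point): Centre of the channel at the open end of the fixed rail, 150 mm above the bench. Axes: z up; y along the rail, outward (the hanger travels in -y); x away from the robot (the slot is in the -x face). The hanger's axes must line up with these. Cavity 11 mm deep (x), 33 mm high (z). Flared lips reach 13 mm outward beyond this point and open about 5 mm to each side.
- rail_far (a point): Centre of the channel at its closed end, 260 mm from the mouth, same axes. A saddle with catch and buffer is clamped on the rail; its place varies and is not measured: the catch is 85 to 170 mm from the mouth. Saddle and catch knob rise 50 mm over the centre line (62 mm when lifted).
- rail: The whole rail with posts, saddle, catch and buffer; origin on the bench under the channel's middle, 150 mm below its centre line; axes as rail_mouth. Slot for the neck 18 mm high, centred; outer top 20.5 mm above the centre line; slotted face 9.5 mm in front of it (-x); two posts stand behind.
- catch (a joint): Lift (m) of the sprung roller catch that hangs 8 mm into the path of the foot's top: 0 = down, about 0.008 = riding on the foot. The nose wedges it up (spring 2 to 3 N; this takes a push of about 3 to 9 N). It drops behind the foot's square end once the foot centre is 26 mm beyond it.
- buffer (a joint): Compression (m) of the sprung, damped buffer in the channel ahead of the foot: 0 = free, 0.010 = bottomed. 2 N preload, 0.9 N per mm, about 11 N just before bottoming, then rigid. The foot meets it 4 mm before the catch can drop, so a latched hanger keeps it pressed by about 4 mm; when let go it springs back onto the catch.
- bench_tape_roll: Bystander: roll of masking tape lying flat, 100 mm across, 25 mm high; origin at its underside.
- grey_stone: Bystander: small grey rubbing stone, 26 x 68 x 22 mm; origin at its underside.
- shop_mallet: Bystander: stone-carver's mallet lying down, 68 x 199 x 68 mm; origin at its underside.
Mind the look-alikes: they are no part of the job. What is shaped like the part that bears hanger_grip but red is not meant.

How it is judged:
On the way, in this order (a step that is already met when the one before it is completed fails the run):
1. the foot has entered the channel by its open end (y of hanger_foot in the frame of rail_mouth between -0.09 and -0.025 m and x of hanger_foot in the frame of rail_mouth between -0.004 and 0.004 m and z of hanger_foot in the frame of rail_mouth between -0.004 and 0.004 m), for 0.1 s.
2. the foot has lifted the catch (value of joint catch above 0.004 m), for 0.1 s.
At the end, for the whole second after the job is handed in: The hanger's foot is in the channel (within 5 mm of its centre line), more than 105 mm from the mouth, trapped between catch and buffer: the catch is down again (under 3 mm) behind it and the buffer stays pressed by more than 2 mm, at rest, with the hanger released (value of joint catch below 0.003 m and value of joint buffer above 0.002 m and y of hanger_foot in the frame of rail_mouth below -0.105 m and x of hanger_foot in the frame of rail_mouth between -0.005 and 0.005 m and z of hanger_foot in the frame of rail_mouth between -0.005 and 0.005 m and velocity of joint buffer between -0.01 and 0.01 m/s); the robot touches nothing.
It fails at once if the hanger is rammed or jammed: more than 25 N between it and the rail with its catch and buffer while the fingers grip or push it (more than 15 N) (contact force between hanger and rail above 25 N and contact force between the fingers and hanger above 15 N).
It fails at once if the roll of tape is moved by more than 20 mm (distance of bench_tape_roll from where it was at the start of the episode above 0.02 m).
It fails at once if the grey stone is moved by more than 20 mm (distance of grey_stone from where it was at the start of the episode above 0.02 m).
It fails at once if the mallet is moved by more than 20 mm (distance of shop_mallet from where it was at the start of the episode above 0.02 m).
It also fails if it takes over 70 s, if anything falls off the work surface, if the arm or the gripper's body presses on something with over 40 N, if the wrist force passes 120 N, or if a joint passes its speed limit or range.

### The arm

A 7-joint arm with a two-finger parallel gripper is mounted at the origin on the work surface; the furniture and walls round the work are solid. World frame = base frame: x ahead of the robot, y to its left, z up, the work surface at z = 0. Lengths are in m, angles in rad, forces in N, time in s.
With the tool pointing down it reaches from about 0.425 to 0.95 m from the base axis. Payload 16.7 kg.
Tool frame: the origin (TCP) lies on the centre line of the jaws, within the pads' length; the fingertips stand 14 mm ahead of it and the grasp point (between the pads) lies 5 mm behind it; z points along the fingers, y is the direction in which the jaws open and shut (so a half turn about z gives the same grasp; the last joint's range is limited). The gripper opens to 94 mm and grips with 3 to 60 N. Pads are 16 mm wide; open, the fingers measure 119 mm over their backs; the gripper's body (75 mm by 177 mm) begins 78 mm behind the grasp point.
Start: joints at [-1.407, 0.426, 0.074, 1.606, -0.034, 1.111, -0.067], TCP at [0.208, 0.642, 0.219] pointing down, gripper open.
Joint ranges: [-2.85, 2.85], [-0.5, 2.14], [-1.23, 1.37], [0.21, 2.46], [-1.02, 4.16], [0.16, 2.05], [-2.73, 2.73]. Speed limits (rad/s): [1.89, 1.89, 2.39, 2.39, 3.01, 3.01, 3.01].

### API

Orientations are given as a rotation vector (axis times angle).
In Python, from plant import ctrl gives the robot as it stands. The module is installed in compiled form; this text tells all that it offers.
- The arm moves only by the tool carry_out, never from a script. Its argument "motion" is a list of rows, each a list of 2 entries, a list of its own where there are three numbers: the shift along the tool's x, y, z in mm, then the turn about the tool's z in degrees. A call has 1 to 20 rows; each row is the pose to reach, as a shift and turn from the pose commanded when the call began, along the tool's axes at that moment; what a row does not reach only later rows make up. A row lasts 1/8 s, in which the tool goes at most 62.5 mm and 10.7 degrees, less where a joint would pass 70% of its speed; a pose out of reach is approached as far as the arm can. A call with a gripper value outside its range is refused whole. "hand" is the closure, from -1 (fully open) to 1 (shut), set as the call begins (left out, the last holds). The fingers move at their own pace and stop on an object; "newtons" is the grip in N (left out, the last holds). Time passes only in rows, so rows that repeat a pose let the fingers close. It gives the time, the measured TCP pose, the force and the opening at its end, in the units of the state.
- ctrl.read_state(): the state, without advancing time (a new reading comes with each control period).
- ctrl.snapshot(name): name is "scene" or "side" or "wrist"; returns (picture, depth): 384x512x3 uint8, red, green, blue; 384x512 float32, m along the optical axis (not along the pixel's ray), 0 where there is no reading.
- ctrl.camera_info(name): a dict with "camera_matrix" (3x3 intrinsics, pixels), "distortion" ([k1, k2, p1, p2, k3] as OpenCV has them; the pictures are not rectified), "rvec" (rotation vector, rad) and "tvec" (3), from world to camera coordinates, as OpenCV has them; the wrist camera has in their place "hand_eye" (4x4, takes a point from camera to tool coordinates, whose origin is the TCP and whose axes are the flange's). Camera axes: x right, y down, z forward; pixel columns grow to the right and rows downward; lengths in m; the calibration is good to about 2 mm. A picture is of the moment at which its call begins: read the wrist's pose just before it. camera_info takes no time and is no camera call.
- ctrl.hand_in(): hands the job in, once; it reports no verdict.
The state is a dict: "time": time; "joint_pos": joint angles; "qvel": joint speeds; "tau": joint torques, N m; "eef_pos": TCP position; "eef_rot": TCP orientation; "force": force on the tool from outside, world axes, zero at the start; "torque": the same for the moment, N m; "opening": opening from 0.0 (shut) to 1.0 (fully open).
Only numpy, scipy, OpenCV 4.12 (cv2) and the standard library are available. Lean on these libraries where they do the work, as an engineer would, in place of code of your own. Each camera call takes 0.05 s, during which the arm holds its last target.

## Working session

There is one attempt and no reset: what is moved stays moved. The work goes in short steps, Python scripts to look and compute and a tool call to move; the robot and the scene stay as the last step left them, time stands still between calls to the robot, and variables do not carry over. Pictures are saved under pics/ and viewed, and the job is handed in when it is done.

Besides the shell and the picture viewer there is one more tool, called after ">>>" as name(argument=value, ...), one argument or row to a line, values as JSON. carry_out: Moves the arm, as the interface text tells. Its arguments: {"type":"object","properties":{"motion":{"type":"array","items":{"type":"array"}},"hand":{"type":"number"},"newtons":{"type":"number"}},"required":["motion"]}

```bash
mkdir -p pics; ls
cat > h.py <<'E'
import numpy as np, cv2, pickle
from plant import ctrl
from scipy.spatial.transform import Rotation as R
def snap(n):
    st=ctrl.read_state(); im,d=ctrl.snapshot(n); ci=ctrl.camera_info(n)
    K=np.array(ci["camera_matrix"]);D=np.array(ci["distortion"])
    if n=="wrist":
        T=np.eye(4);T[:3,:3]=R.from_rotvec(st["eef_rot"]).as_matrix();T[:3,3]=st["eef_pos"]
        M=T@np.array(ci["hand_eye"])
    else:
        E=np.eye(4);E[:3,:3]=R.from_rotvec(np.ravel(ci["rvec"])).as_matrix();E[:3,3]=np.ravel(ci["tvec"]);M=np.linalg.inv(E)
    v,u=np.mgrid[0:384,0:512]
    p=cv2.undistortPoints(np.stack([u,v],-1).reshape(-1,1,2).astype(np.float64),K,D).reshape(384,512,2)
    P=np.dstack([p*d[...,None],d]); W=P@M[:3,:3].T+M[:3,3]; W[d==0]=np.nan
    return im,d,W,M,K,D
def save(n,f,crop=None,s=1):
    o=snap(n); np.savez('pics/'+f+'.npz',im=o[0],d=o[1],W=o[2],M=o[3],K=o[4],D=o[5])
    wr(o[0],f,crop,s); return o
def wr(im,f,crop=None,s=1):
    if crop: im=im[crop[1]:crop[3],crop[0]:crop[2]]
    cv2.imwrite('pics/'+f+'.png',cv2.resize(im[...,::-1],None,fx=s,fy=s,interpolation=cv2.INTER_CUBIC))
def load(f): return np.load('pics/'+f+'.npz')
E
python3 - <<'E'
from h import *
for n in("scene","side","wrist"):
    o=save(n,n+'0',None,1.5); print(n,o[3].round(3).tolist())
print(ctrl.read_state())
E
```

```text
pics
scene [[0.745, -0.471, 0.473, -0.146], [-0.667, -0.541, 0.513, -0.659], [0.014, -0.697, -0.717, 1.103], [0.0, 0.0, 0.0, 1.0]]
side [[0.854, -0.199, 0.48, 0.05], [-0.52, -0.373, 0.769, -0.67], [0.026, -0.906, -0.422, 0.504], [0.0, 0.0, 0.0, 1.0]]
wrist [[0.307, 0.923, 0.233, 0.139], [0.952, -0.298, -0.076, 0.665], [-0.001, 0.245, -0.969, 0.384], [0.0, 0.0, 0.0, 1.0]]
{'time': 0.15, 'joint_pos': array([-1.40749692,  0.42655097,  0.07384631,  1.60645258, -0.03411042,
        1.11078903, -0.06713374]), 'qvel': array([ 0.00188223, -0.00132836,  0.00086816, -0.00140547, -0.00077083,
       -0.0006041 ,  0.0001666 ]), 'tau': array([ 4.52324297e-03, -9.36283493e+01,  3.66944611e+00, -4.54419315e+01,
       -4.86983615e-02,  1.80148822e-02,  1.53993433e-04]), 'eef_pos': array([0.20762681, 0.64193752, 0.21896438]), 'eef_rot': array([-4.89422191e-01, -3.10313044e+00,  1.46998092e-03]), 'force': array([-0.64114291, -0.16690997,  0.17429519]), 'torque': array([0.04529253, 0.00741688, 0.0044098 ]), 'opening': 0.9954195693339288}
```

View pics/scene0.png

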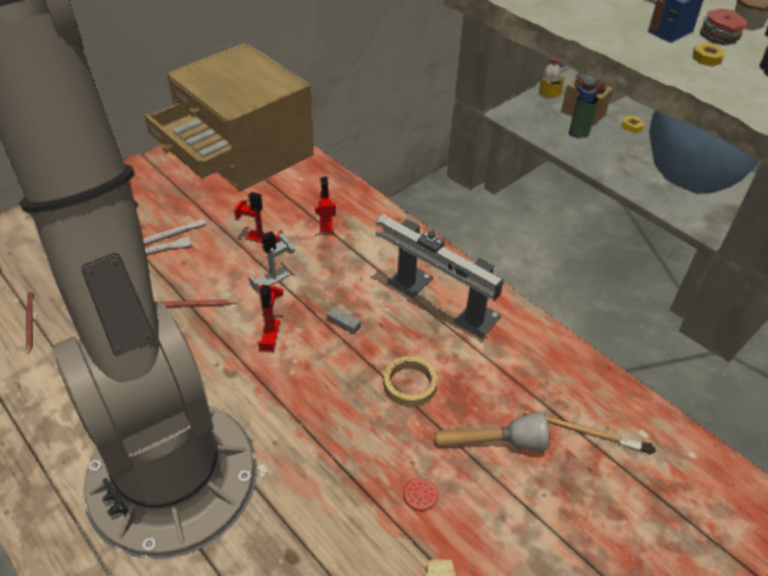

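View pics/side0.png

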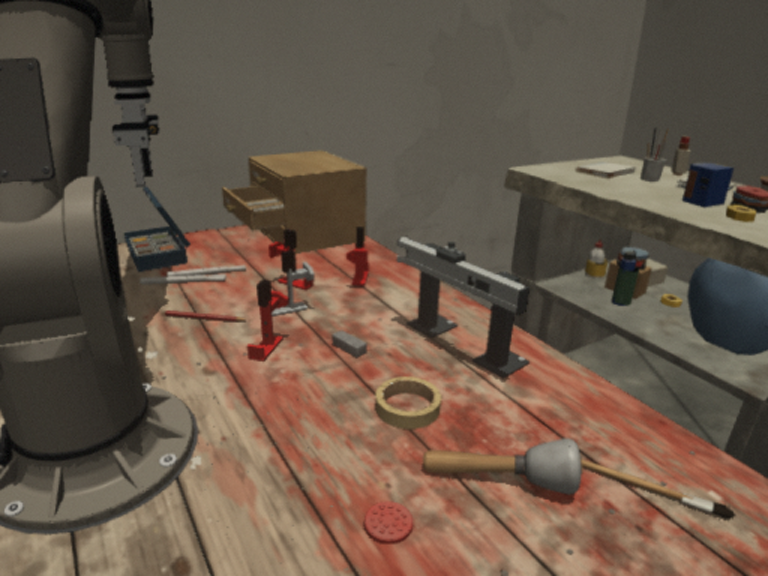

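View pics/wrist0.png

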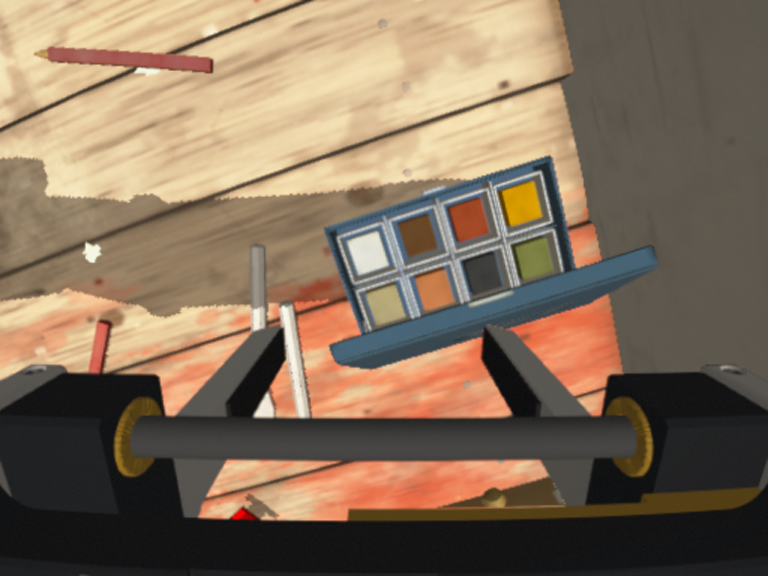

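Candidates in scene0 (1.5x pixels): steel hanger with a black grip at (270,242); red look-alikes with grips at (256,203), (324,187) and (268,295). By the description it must be the bare-steel one at (270,242). I'll check it with a crop.

Run:
```python
from h import *
a=load('scene0');b=load('side0')
A=a['im'][115:245,140:250];B=b['im'][140:250,150:260]
A=cv2.resize(A,None,fx=3.6,fy=3.6,interpolation=2);B=cv2.resize(B,None,fx=3.6,fy=3.6,interpolation=2)
c=np.zeros((max(len(A),len(B)),A.shape[1]+B.shape[1],3),np.uint8);c[:len(A),:A.shape[1]]=A;c[:len(B),A.shape[1]:]=B
wr(c,'crop1')
c=cv2.resize(a['im'][130:230,240:345],None,fx=5,fy=5,interpolation=2);wr(c,'crop2')
c=cv2.resize(b['im'][145:255,255:360],None,fx=5,fy=5,interpolation=2);wr(c,'crop3')
for n,r in(('scene0',a),('side0',b)):
    W=r['W'];im=r['im'].astype(int)
    # dark grips
    m=(im.max(-1)<50)&(W[...,2]>.06)&(W[...,2]<.2)&(W[...,0]>.2)
    k,l,s,c=cv2.connectedComponentsWithStats(m.astype(np.uint8))
    for i in range(1,k):
        if s[i,4]>15:
            w=W[l==i];print(n,c[i].round(),s[i,4],np.nanmedian(w,0).round(3),np.nanmin(w,0).round(3),np.nanmax(w,0).round(3))
```

```text
scene0 [448.   9.] 28 [1.926 0.263 0.121] [1.916 0.242 0.108] [1.938 0.284 0.133]
scene0 [510.  39.] 30 [ 1.986 -0.034  0.079] [ 1.968 -0.048  0.061] [ 1.998 -0.024  0.104]
scene0 [216. 124.] 36 [0.593 0.309 0.118] [0.586 0.303 0.092] [0.605 0.323 0.131]
scene0 [170. 134.] 68 [0.454 0.369 0.114] [0.444 0.36  0.089] [0.464 0.385 0.128]
scene0 [179. 161.] 82 [0.401 0.25  0.114] [0.389 0.244 0.08 ] [0.416 0.264 0.129]
scene0 [284. 164.] 22 [ 0.582 -0.013  0.176] [ 0.577 -0.032  0.17 ] [0.586 0.005 0.182]
scene0 [271. 173.] 111 [0.596 0.049 0.081] [0.589 0.037 0.06 ] [0.612 0.072 0.109]
scene0 [307. 181.] 18 [ 0.604 -0.084  0.147] [ 0.599 -0.093  0.135] [ 0.612 -0.071  0.158]
scene0 [177. 197.] 72 [0.307 0.132 0.118] [0.301 0.125 0.088] [0.321 0.146 0.129]
scene0 [331. 194.] 17 [ 0.612 -0.163  0.156] [ 0.608 -0.165  0.142] [ 0.618 -0.161  0.166]
scene0 [318. 200.] 115 [ 0.623 -0.116  0.083] [ 0.617 -0.129  0.06 ] [ 0.633 -0.1    0.109]
side0 [471. 122.] 506 [1.934 0.255 0.112] [1.915 0.234 0.06 ] [2.054 0.335 0.163]
side0 [495. 132.] 46 [2.046 0.178 0.071] [2.033 0.124 0.06 ] [2.058 0.21
[... 165 characters left out ...]
.128]
side0 [192. 167.] 195 [0.411 0.257 0.11 ] [0.391 0.246 0.083] [0.468 0.384 0.128]
side0 [299. 172.] 59 [ 0.583 -0.017  0.176] [ 0.577 -0.032  0.167] [0.61  0.011 0.182]
side0 [286. 192.] 207 [0.596 0.049 0.089] [0.591 0.038 0.06 ] [0.612 0.071 0.118]
side0 [313. 187.] 17 [ 0.598 -0.057  0.146] [ 0.596 -0.062  0.139] [ 0.607 -0.054  0.156]
side0 [176. 195.] 119 [0.308 0.131 0.11 ] [0.3   0.125 0.089] [0.322 0.143 0.129]
side0 [321. 190.] 53 [ 0.602 -0.085  0.149] [ 0.598 -0.093  0.137] [ 0.613 -0.07   0.157]
side0 [348. 201.] 107 [ 0.617 -0.161  0.15 ] [ 0.607 -0.164  0.129] [ 0.63  -0.145  0.17 ]
side0 [334. 215.] 292 [ 0.622 -0.119  0.089] [ 0.616 -0.128  0.06 ] [ 0.646 -0.096  0.118]
```

View pics/crop1.png

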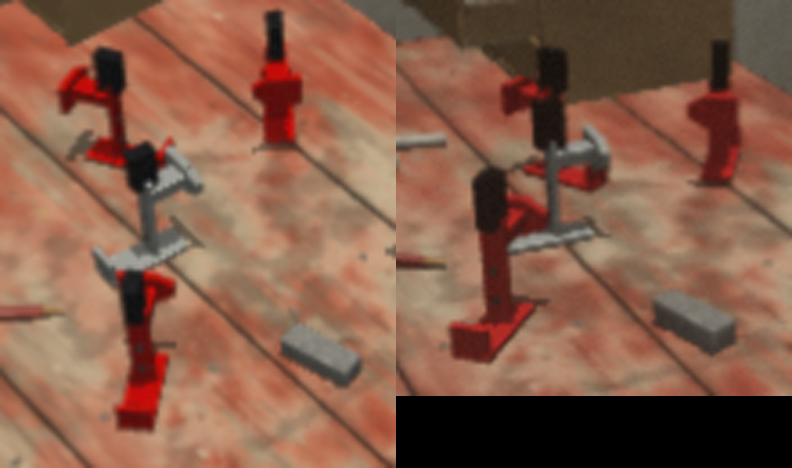

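View pics/crop2.png

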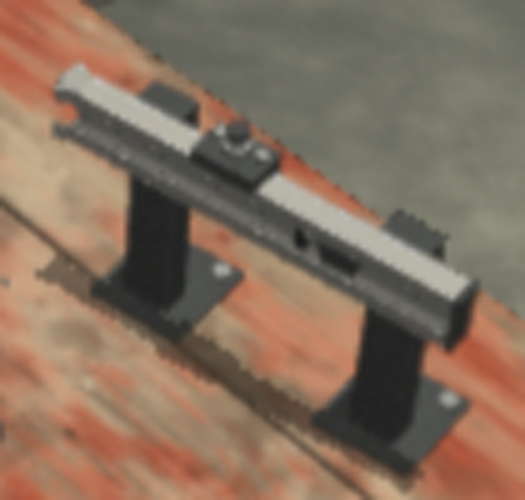

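View pics/crop3.png

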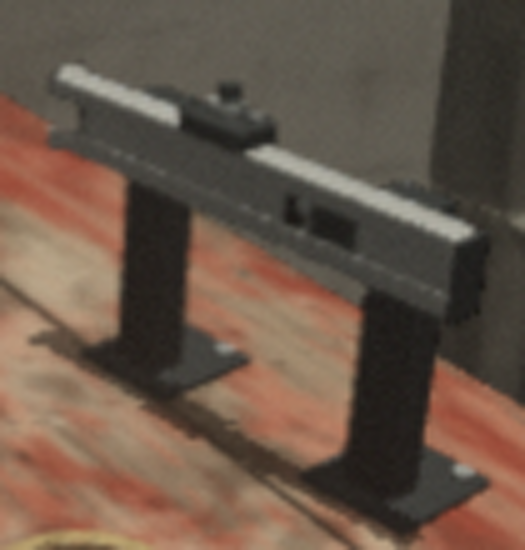

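```bash
cat >> h.py <<'E'
def rel(p,yaw_turn_deg=0,st=None):
    st=st or ctrl.read_state(); r=R.from_rotvec(st["eef_rot"]).as_matrix()
    return (r.T@(np.array(p)-st["eef_pos"])*1000).round(1)
E
python3 - <<'E'
from h import *
st=ctrl.read_state(); print("toolR",R.from_rotvec(st["eef_rot"]).as_matrix().round(3).tolist())
for n in('scene0','side0'):
    r=load(n);W=r['W'];im=r['im'].astype(int)
    m=(abs(W[...,2]-.1705)<.006)&(W[...,0]>.5)&(W[...,0]<.75)&(abs(W[...,1]+.03)<.2)
    p=W[m];c=np.median(p,0);print(n,m.sum(),c.round(4))
    for z0,z1 in((.164,.170),(.1675,.1735)):
      q=p[(p[:,2]>z0)&(p[:,2]<z1)][:,:2]
      if len(q)>10:
        (cx,s,a)=cv2.minAreaRect(q.astype(np.float32));print('rect',cx,s,a)
        l=cv2.fitLine(q.astype(np.float32),cv2.DIST_HUBER,0,.01,.01).ravel();print('line',l,np.degrees(np.arctan2(l[1],l[0])))
        t=(q-l[2:])@l[:2];print('ends',l[2:]+l[:2]*t.min(),l[2:]+l[:2]*t.max())
    # steel hanger: grey px near
    g=(im.max(-1)-im.min(-1)<25)&(im.max(-1)>75)&(abs(W[...,0]-.42)<.08)&(abs(W[...,1]-.25)<.08)
    for nm,zr in(('bar',(.001,.012)),('foot',(.055,.1))):
        q=W[g&(W[...,2]>zr[0])&(W[...,2]<zr[1])]
        if len(q)>5:
            print(nm,len(q),q.mean(0).round(3),cv2.minAreaRect(q[:,:2].astype(np.float32)))
E
```

```text
toolR [[-0.951, 0.308, -0.0], [0.308, 0.951, -0.001], [-0.0, -0.001, -1.0]]
scene0 651 [ 0.6026 -0.0533  0.1696]
rect (0.6079867482185364, -0.024709239602088928) (0.046855054795742035, 0.2787344455718994) 9.954231262207031
line [ 0.16385254 -0.9864848   0.602776   -0.0548091 ] -80.56941
ends [0.57524366 0.11095109] [ 0.62089411 -0.16389041]
rect (0.6056606769561768, -0.024250656366348267) (0.04646772891283035, 0.28043439984321594) 10.012906074523926
line [ 0.16826035 -0.98574257  0.6021298  -0.03608818] -80.31331
ends [0.57667355 0.11304572] [ 0.62386264 -0.16340854]
bar 118 [0.401 0.255 0.005] ((0.3950549364089966, 0.2560482323169708), (0.0337100625038147, 0.08004862815141678), 84.33404541015625)
foot 121 [0.431 0.25  0.081] ((0.4306360185146332, 0.24715448915958405), (0.05264277011156082, 0.043734028935432434), 22.984569549560547)
side0 578 [ 0.5998 -0.0596  0.1704]
rect (0.6068625450134277, -0.0242011696100235) (0.0445193275809288, 0.27784374356269836) 9.621570587158203
line [ 0.16501383 -0.9862912   0.59652764 -0.07469913] -80.50196
ends [0.56567393 0.10971416] [ 0.61152027 -0.16431045]
rect (0.6059415936470032, -0.02375975251197815) (0.045780062675476074, 0.2790939211845398) 9.488824844360352
line [ 0.17170765 -0.98514795  0.6048145  -0.08195611] -80.11288
ends [0.57102381 0.11191327] [ 0.61894579 -0.16303217]
bar 100 [0.399 0.249 0.006] ((0.39850664138793945, 0.25381115078926086), (0.028063956648111343, 0.08012320846319199), 89.08529663085938)
foot 81 [0.427 0.248 0.081] ((0.4228556454181671, 0.2514532804489136), (0.04352949932217598, 0.04311138764023781), 0.8204828500747681)
```

Run:
```python
from h import *
print(rel([.385,.245,.29]))
```

```text
[-290.9 -323.1  -70.7]
```

>>> carry_out(
  motion=[
    [[0,0,-71],0],
    [[-30,-35,-71],-2],
    [[-75,-80,-71],-5],
    [[-120,-125,-71],-8],
    [[-160,-175,-71],-11],
    [[-200,-220,-71],-14],
    [[-240,-265,-71],-15],
    [[-275,-305,-71],-15],
    [[-291,-323,-71],-15],
    [[-291,-323,-71],-15],
    [[-291,-323,-71],-15],
  ],
  hand=-1,
)

```text
time: 1.52
eef_pos: [0.3848, 0.2461, 0.2905]
eef_rot: [-0.079, -3.14, -0.0]
force: [1.0, -0.6, -0.0]
opening: 0.996
```

Run:
```python
from h import *
o=save("wrist",'w1',None,1.5); print(o[3].round(3).tolist()); print(ctrl.read_state()['eef_pos'])
```

```text
[[0.05, 0.968, 0.245, 0.313], [0.999, -0.048, -0.012, 0.25], [0.0, 0.245, -0.969, 0.455], [0.0, 0.0, 0.0, 1.0]]
[0.38470784 0.24632682 0.29037197]
```

View pics/w1.png

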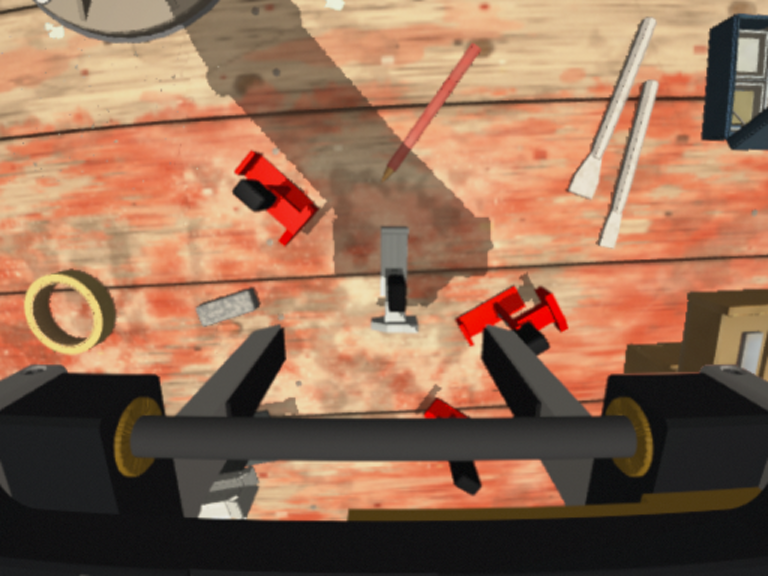

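Steel hanger: grip at (395,292), foot plate at (395,325), bar end at (395,235). It's clear of the red ones at (255,195) and (530,340).

Run:
```python
from h import *
r=load('w1');W=r['W'];im=r['im'].astype(int)
near=(abs(W[...,0]-.41)<.075)&(abs(W[...,1]-.254)<.04)
def rep(nm,m,tr=True):
    q=W[m&near]
    if len(q)<8: print(nm,len(q));return
    rc=cv2.minAreaRect(q[:,:2].astype(np.float32));print(nm,len(q),q.mean(0).round(4),np.round(rc[0],4),np.round(rc[1],4),rc[2], 'x',q[:,0].min().round(4),q[:,0].max().round(4),'y',q[:,1].min().round(4),q[:,1].max().round(4))
rep('griptop',W[...,2]>.121); rep('grip',(W[...,2]>.1))
z=W[...,2];rep('foot',(z>.083)&(z<.1)&(im.max(-1)>60));rep('bar',(z>.003)&(z<.012)&(im.max(-1)-im.min(-1)<30))
rep('lip',(z>.013)&(z<.03)&(W[...,0]<.39))
q=W[near&(z>.003)&(z<.012)&(im.max(-1)-im.min(-1)<30)]
# bar edge fits: per x slices center y
for x in np.arange(.35,.40,.006):
    s=q[abs(q[:,0]-x)<.003]
    if len(s)>4: print(round(x,3),len(s),s[:,1].min().round(4),s[:,1].max().round(4))
f=W[near&(z>.086)&(z<.094)&(W[...,0]>.42)]
l=cv2.fitLine(f[:,:2].astype(np.float32),cv2.DIST_HUBER,0,.001,.001).ravel();print('footline',l,np.degrees(np.arctan2(l[1],l[0])),f.min(0),f.max(0))
```

```text
griptop 24166 [0.3614 0.2556 0.3988] [0.3845 0.2535] [0.0817 0.0591] 87.2293930053711 x 0.3534 0.4143 y 0.214 0.294
grip 24208 [0.3614 0.2556 0.3983] [0.3845 0.2535] [0.0817 0.0591] 87.2293930053711 x 0.3534 0.4143 y 0.214 0.294
foot 202 [0.4395 0.2579 0.0885] [0.4184 0.2575] [0.0421 0.0564] 86.89234924316406 x 0.3906 0.4476 y 0.235 0.2775
bar 464 [0.385  0.2579 0.0056] [0.3957 0.2591] [0.0292 0.0709] 87.09192657470703 x 0.3596 0.4306 y 0.2427 0.2746
lip 93 [0.3549 0.261  0.0258] [0.3551 0.261 ] [0.0287 0.006 ] 87.5880126953125 x 0.3516 0.3587 y 0.2466 0.2753
0.362 43 0.2461 0.2746
0.368 63 0.2458 0.2746
0.374 58 0.2455 0.2726
0.38 65 0.2451 0.2741
0.386 61 0.2449 0.2739
0.392 58 0.2445 0.272
0.398 52 0.2442 0.2717
footline [0.04512025 0.99898154 0.44241843 0.26082015] 87.41392 [0.43748275 0.24230318 0.08605011] [0.44757546 0.27745093 0.09102298]
```

Run:
```python
from h import *
r=load('w1');W=r['W'];im=r['im'].astype(int);z=W[...,2]
m=(abs(W[...,0]-.402)<.03)&(abs(W[...,1]-.258)<.03)&(z<.14)&(z>.1)
q=W[m];print(len(q),z[m].max())
t=q[q[:,2]>.122];print(cv2.minAreaRect(t[:,:2].astype(np.float32)),t.mean(0),t.min(0),t.max(0))
```

```text
287 0.1284370298575167
((0.4019126892089844, 0.25873324275016785), (0.015402271412312984, 0.02489706128835678), 87.30467224121094) [0.40128704 0.25832119 0.12606035] [0.38926201 0.2505409  0.12201498] [0.41427841 0.26676214 0.12843703]
```

Run:
```python
from h import *
st=ctrl.read_state();r=R.from_rotvec(st["eef_rot"]).as_matrix();print(np.degrees(np.arctan2(r[1,1],r[0,1])),r[:,2])
print(rel([.402,.2587,.155]),rel([.402,.2587,.103]))
```

```text
87.15422862699374 [-1.98533717e-04 -1.35488433e-04 -9.99999971e-01]
[-16.7  13.2 135.4] [-16.7  13.2 187.4]
```

>>> carry_out(
  motion=[
    [[-17,13,30],0],
    [[-17,13,70],0],
    [[-17,13,110],0],
    [[-17,13,140],0],
    [[-17,13,160],0],
    [[-17,13,175],0],
    [[-17,13,187],0],
    [[-17,13,187],0],
    [[-17,13,187],0],
  ],
)

```text
time: 2.7
eef_pos: [0.4031, 0.2577, 0.104]
eef_rot: [0.08, 3.14, 0.001]
force: [-0.1, 0.0, 0.2]
opening: 0.998
```

>>> carry_out(
  motion=[
    [[0,0,0],0],
    [[0,0,0],0],
    [[0,0,0],0],
    [[0,0,0],0],
    [[0,0,0],0],
    [[0,0,0],0],
    [[0,0,0],0],
    [[0,0,0],0],
  ],
  hand=1,
  newtons=25,
)

```text
time: 3.7
eef_pos: [0.4028, 0.2574, 0.1035]
eef_rot: [-0.08, -3.141, 0.0]
force: [-0.2, 0.1, -0.1]
opening: 0.195
```

Run:
```python
from h import *
o=save("wrist",'w2',None,1.5);save("side",'s2',(130,120,330,270),3.5); print(ctrl.read_state())
```

```text
{'time': 3.8, 'joint_pos': array([-0.9434021 ,  0.26315384,  0.27659265,  2.15879564, -0.10641418,
        0.73210212,  0.92314541]), 'qvel': array([ 0.00015741, -0.00063562, -0.00223152,  0.00056651, -0.00147447,
       -0.00011416, -0.00122045]), 'tau': array([-9.80541087e-02, -6.11281657e+01,  4.19512734e+00, -3.37691045e+01,
       -5.95345139e-02,  5.50931634e-02, -5.76354068e-03]), 'eef_pos': array([0.4028224 , 0.25741038, 0.10345905]), 'eef_rot': array([-8.01971153e-02, -3.14054159e+00,  1.15761402e-04]), 'force': array([-0.64245808, -0.00824605, -0.06565075]), 'torque': array([-0.01786133, -0.023153  , -0.01580951]), 'opening': 0.193878319173265}
```

View pics/w2.png

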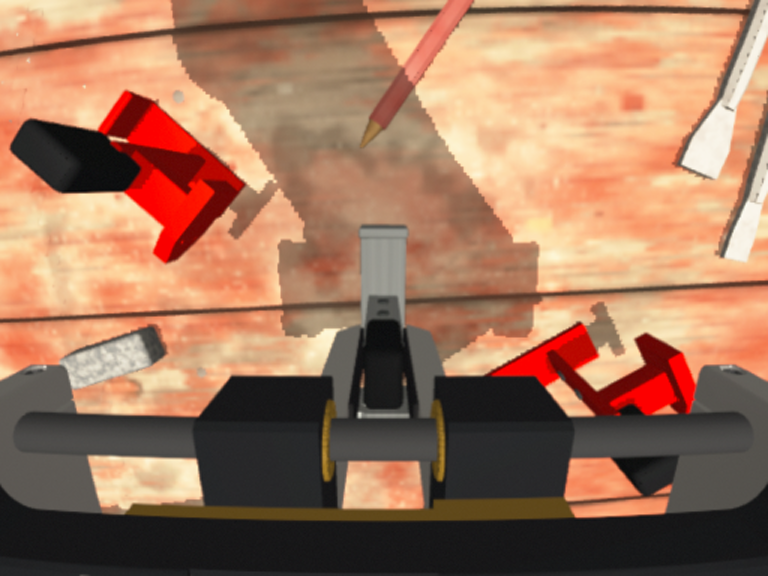

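View pics/s2.png

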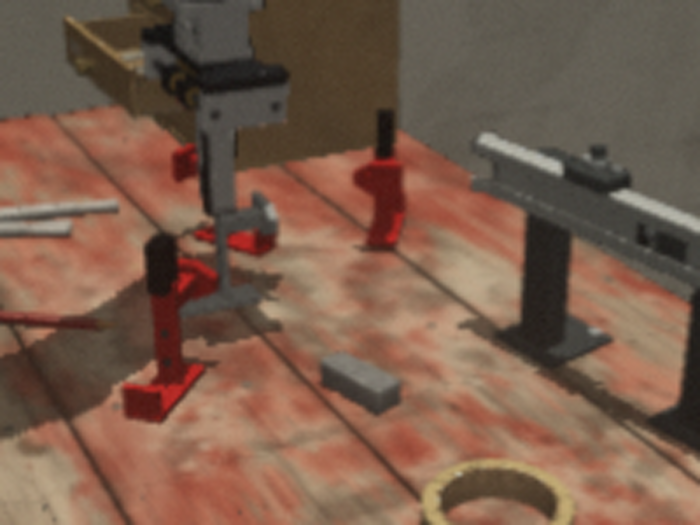

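>>> carry_out(
  motion=[
    [[0,0,-5],0],
    [[0,0,-15],0],
    [[0,0,-30],0],
    [[0,0,-55],0],
    [[0,0,-85],0],
    [[0,0,-120],0],
    [[0,0,-160],0],
    [[0,0,-200],0],
    [[0,0,-235],0],
    [[0,0,-245],0],
    [[0,0,-245],0],
  ],
  newtons=30,
)

```text
time: 5.18
eef_pos: [0.4027, 0.2574, 0.3488]
eef_rot: [0.08, 3.14, 0.001]
force: [-0.0, -0.1, -2.3]
opening: 0.184
```

Run:
```python
from h import *
s=ctrl.read_state();print(s['eef_pos'],s['eef_rot'],s['force'],s['opening'],rel([.66,.03,.36]))
```

```text
[0.40274146 0.25735649 0.34880978] [8.01774403e-02 3.14011074e+00 1.06727778e-03] [-0.04231256 -0.09255281 -2.26891081] 0.18449818972315019 [-268.5 -213.9  -11.2]
```

>>> carry_out(
  motion=[
    [[-20,-15,-5],-2],
    [[-55,-45,-11],-5],
    [[-95,-75,-11],-8],
    [[-135,-107,-11],-11],
    [[-175,-140,-11],-12.5],
    [[-210,-170,-11],-12.5],
    [[-245,-195,-11],-12.5],
    [[-268,-214,-11],-12.5],
    [[-268,-214,-11],-12.5],
    [[-268,-214,-11],-12.5],
    [[-268,-214,-11],-12.5],
  ],
)

```text
time: 6.55
eef_pos: [0.659, 0.0309, 0.3592]
eef_rot: [0.264, -3.13, -0.001]
force: [0.1, 0.5, -1.6]
opening: 0.185
```

Run:
```python
from h import *
o=save("wrist",'w3',None,1.5);s=ctrl.read_state();r=R.from_rotvec(s["eef_rot"]).as_matrix();print(np.degrees(np.arctan2(r[1,1],r[0,1])),s['eef_pos'],s['force'])
```

```text
99.63611114981322 [0.65909343 0.03089068 0.35938075] [ 0.24353377  0.3867511  -1.4381274 ]
```

View pics/w3.png

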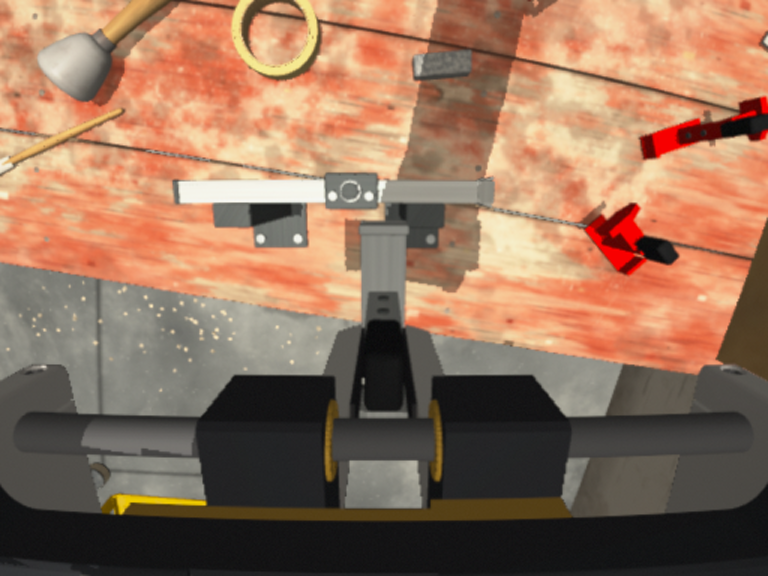

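Run:
```python
from h import *
r=load('w3');W=r['W'];im=r['im'].astype(int);z=W[...,2]
s=ctrl.read_state();Rm=R.from_rotvec(s["eef_rot"]).as_matrix();P=s['eef_pos']
v,u=np.mgrid[0:384,0:512]
L=(W-P)@Rm*1000  # tool coordinates mm
def rep(n,q): print(n,len(q),'med',np.median(q,0).round(1),'pct2',np.percentile(q,2,0).round(1),'pct98',np.percentile(q,98,0).round(1))
m=(abs(z-.1705)<.006)&(v<150)&(u>110)&(u<335)
q=L[m];rep('railtop tool',q);rep('railtop W',W[m]*1000)
for a,b in((10,35),(35,60),(60,85),(85,110),(110,-0)):pass
# centerline vs tool y
bins=np.arange(q[:,1].min(),q[:,1].max(),15)
for a in bins:
    t=q[(q[:,1]>=a)&(q[:,1]<a+15)]
    if len(t)>10: print(a.round(),len(t),t[:,0].min().round(1),t[:,0].max().round(1),((t[:,0].min()+t[:,0].max())/2).round(1),t[:,2].mean().round(1))
m=(z>.178)&(z<.205)&(v<160)&(u>200)&(u<265);rep('saddle',L[m])
k=(z>.19)&(z<.21)&(v<160)&(u>200)&(u<265);rep('knob',L[k])
# hanger lip & bar in tool frame
m=(u>235)&(u<275)&(v>140)&(v<195)&(L[...,2]>20);rep('hook',L[m])
q=L[m]
h=q[(q[:,2]>80)&(q[:,2]<97)];rep('lip?',h)
h=q[(q[:,2]>97)];rep('bar',h);print(cv2.minAreaRect(h[:,:2].astype(np.float32)))
for x in range(20,52,6):
    t=h[abs(h[:,0]-x)<3]
    if len(t): print(x,t[:,1].min().round(1),t[:,1].max().round(1),t[:,2].mean().round(1))
```

```text
railtop tool 3468 med [ 68.6 -61.4 189.2] pct2 [  44.4 -176.2  186.8] pct98 [ 80.2  91.5 191.1]
railtop W 3468 med [601.1 -41.5 170.2] pct2 [ 569.6 -154.6  168.3] pct98 [635.4 109.1 172.5]
-182.0 170 62.0 81.3 71.7 189.0
-167.0 154 63.1 79.8 71.5 189.2
-152.0 300 43.3 80.8 62.1 189.5
-137.0 331 43.3 80.7 62.0 189.4
-122.0 258 43.2 80.5 61.8 189.5
-107.0 171 62.6 80.4 71.5 189.3
-92.0 171 62.4 80.2 71.3 189.1
-77.0 177 62.4 80.1 71.2 189.0
-62.0 148 62.3 80.0 71.2 189.1
-17.0 15 62.3 79.9 71.1 189.4
-2.0 182 61.0 79.9 70.5 189.1
13.0 266 42.9 79.9 61.4 189.3
28.0 341 42.9 80.0 61.5 189.4
43.0 309 42.9 80.1 61.5 189.4
58.0 177 61.2 78.9 70.0 189.0
73.0 177 60.0 80.4 70.2 189.1
88.0 121 57.3 82.9 70.1 187.2
saddle 850 med [ 71.2 -25.  176.8] pct2 [ 57.7 -46.3 159. ] pct98 [ 85.7  -4.1 178.9]
knob 120 med [ 71.2 -25.1 159.8] pct2 [ 64.3 -31.7 158.2] pct98 [ 77.  -18.8 169.2]
hook 2090 med [27.9  0.9 97.7] pct2 [-52.5 -36.2  74.1] pct98 [ 52.7  37.3 361.1]
lip? 451 med [35.1  1.9 96.5] pct2 [  5.8 -12.7  84. ] pct98 [52.8 15.5 97. ]
bar 1409 med [18.9  0.8 98.6] pct2 [-55.1 -36.5  97.1] pct98 [ 49.8  38.3 361.3]
((-3.973285675048828, 0.49210357666015625), (76.70755004882812, 114.52534484863281), 89.58114624023438)
20 -36.3 37.5 124.4
26 -36.2 37.4 122.9
32 -36.2 15.7 143.1
38 -36.0 26.0 244.5
44 -35.9 25.8 260.7
50 21.1 25.7 206.4
```

Run:
```python
from h import *
r=load('w3');W=r['W'];im=r['im'].astype(int);z=W[...,2]
s=ctrl.read_state();Rm=R.from_rotvec(s["eef_rot"]).as_matrix();P=s['eef_pos']
v,u=np.mgrid[0:384,0:512];L=(W-P)@Rm*1000
b=(L[...,2]>70)&(L[...,2]<105)&(v>140)&(v<200)&(u>230)&(u<285)&(abs(L[...,1])<20)
q=L[b]
for x in range(14,56,3):
    t=q[abs(q[:,0]-x)<1.5]
    if len(t): print(x,len(t),t[:,1].min().round(1),t[:,1].max().round(1),t[:,2].min().round(1),np.median(t[:,2]).round(1))
l=q[q[:,2]<90];print('lip x',l[:,0].min(),l[:,0].max(),'z',l[:,2].min(), 'y',l[:,1].min(),l[:,1].max())
g=(L[...,2]>-40)&(L[...,2]<15)&(abs(L[...,1])<15)&(abs(L[...,0])<20);t=L[g];top=t[t[:,2]<-18]
print('grip',len(t),t.min(0),t.max(0),len(top),top.min(0) if len(top) else '',top.max(0) if len(top) else '')
# mouth end
m=(abs(z-.1705)<.012)&(v<150)&(u>280)&(u<345);t=L[m];print('end y',np.sort(t[:,1])[-15:].round(1))
e=W[m];i=np.argmax(t[:,1]);print(e[i])
m=(abs(z-.1705)<.012)&(v<150)&(u<150);print('far y',np.sort(L[m][:,1])[:8].round(1))
wr(r['im'],'crop4',(200,90,350,210),5)
```

```text
14 82 -13.1 16.0 96.1 97.7
17 89 -13.1 16.0 96.1 97.6
20 90 -13.0 15.9 96.0 97.5
23 90 -13.0 15.9 95.3 97.6
26 89 -12.9 15.8 95.5 97.3
29 90 -12.9 15.8 96.0 97.4
32 90 -12.9 15.7 95.0 97.1
35 90 -12.9 15.6 95.7 96.9
38 90 -12.8 15.6 95.6 96.9
41 89 -12.8 15.6 95.3 96.9
44 60 -12.7 15.6 95.2 96.7
47 67 -13.3 16.0 72.3 74.8
50 118 -13.3 16.0 72.4 74.8
53 118 -13.1 15.8 73.2 84.3
lip x 4.314597312346243 52.61251496362276 z 72.26580287461829 y -13.318481807630969 16.028037602288915
grip 2528 [-13.33750187 -14.98196653 -39.83936451] [13.28263513 14.97326069 14.93235604] 1600 [-13.33750187 -14.98196653 -39.83936451] [ 12.57098768  14.97326069 -18.12415493]
end y [94.5 94.6 94.6 94.6 94.7 94.7 94.8 94.9 95.  95.1 95.2 95.5 95.7 95.8
 96.1]
[0.56247589 0.11207079 0.16905189]
far y [-181.8 -181.3 -181.3 -181.3 -181.  -181.  -180.9 -180.9]
```

View pics/crop4.png

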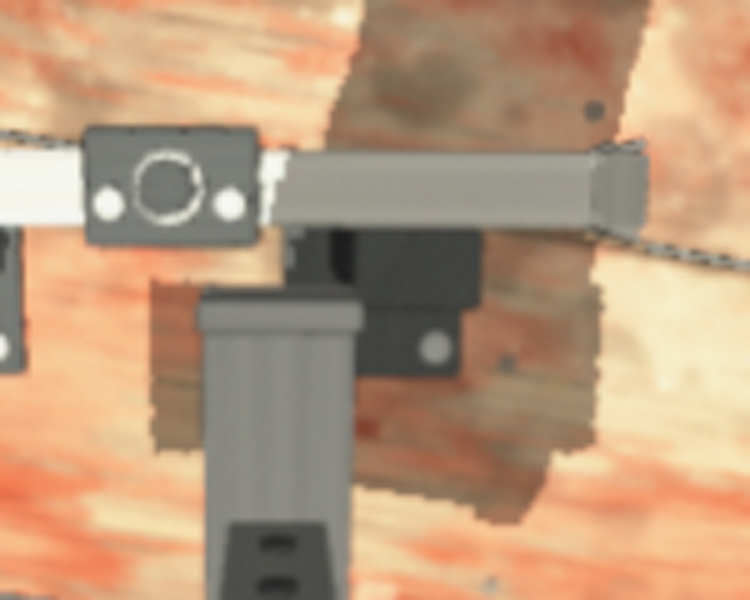

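Run:
```python
from h import *
poses={'w2':([.40282,.25741,.10346],[-8.01971153e-02,-3.14054159e+00,1.15761402e-04]),'w3':([.65909,.03089,.35938],ctrl.read_state()['eef_rot'])}
for n,(P,rv) in poses.items():
    r=load(n);W=r['W'];Rm=R.from_rotvec(rv).as_matrix();v,u=np.mgrid[0:384,0:512];L=(W-P)@Rm*1000
    b=(L[...,2]>60)&(L[...,2]<107)&(v>140)&(v<200)&(u>230)&(u<285)&(abs(L[...,1])<22);q=L[b]
    t=q[(q[:,0]>13)&(q[:,0]<43)&(q[:,2]<102)];A=np.c_[t[:,:2],np.ones(len(t))];c=np.linalg.lstsq(A,t[:,2],rcond=None)[0]
    print(n,'slopes deg',np.degrees(c[:2]).round(2),'z@x=28',(c[0]*28+c[2]).round(2))
    t=q[q[:,2]<80];rc=cv2.minAreaRect(t[:,:2].astype(np.float32));print('lip top',len(t),np.round(rc,2) if 0 else rc,t[:,2].mean())
    m=(L[...,2]>-30)&(L[...,2]<-10)&(abs(L[...,1])<11)&(abs(L[...,0])<25)&(r['im'].max(-1)<60);t=L[m]
    print('grip',len(t),np.percentile(t,[2,98],axis=0).round(1).tolist())
d=ctrl.camera_info('wrist')['hand_eye'];print(np.round(d,4))
```

```text
w2 slopes deg [-0.22  0.41] z@x=28 97.87
lip top 223 ((27.734264373779297, 0.7178230285644531), (45.125484466552734, 29.689067840576172), 1.0295277833938599) 76.2127294814337
grip 1384 [[-11.1, -8.6, -28.1], [13.2, 10.3, -11.5]]
w3 slopes deg [-1.69  0.07] z@x=28 97.26
lip top 263 ((28.710369110107422, 1.3454952239990234), (47.16139602661133, 29.34495735168457), 0.02561822347342968) 75.29696077219224
grip 1393 [[-12.3, -8.0, -27.2], [12.1, 10.1, -11.4]]
[[ 5.000e-04 -9.694e-01 -2.453e-01  7.190e-02]
 [ 1.000e+00  4.000e-04  4.000e-04  9.000e-04]
 [-2.000e-04 -2.453e-01  9.694e-01 -1.649e-01]
 [ 0.000e+00  0.000e+00  0.000e+00  1.000e+00]]
```

>>> carry_out(
  motion=[
    [[10,15,0],0.3],
    [[30,45,0],0.3],
    [[60,80,0],0.3],
    [[85,110,0],0.3],
    [[105,135,10],0.3],
    [[109,145,35],0.3],
    [[109,145,70],0.3],
    [[109,145,105],0.3],
    [[109,145,135],0.3],
    [[109,145,160],0.3],
    [[109,145,174],0.3],
    [[109,145,180],0.3],
    [[109,145,180],0.3],
    [[109,145,180],0.3],
    [[109,145,180],0.3],
  ],
  newtons=55,
)

```text
time: 8.48
eef_pos: [0.5282, 0.155, 0.18]
eef_rot: [-0.254, 3.131, 0.001]
force: [-0.2, -0.3, -1.8]
opening: 0.173
```

Run:
```python
from h import *
a=save("scene",'sc4',(205,105,345,225),5);b=save("side",'sd4',(215,115,345,225),5);c=save('wrist','w4',None,1.5);s=ctrl.read_state();r=R.from_rotvec(s["eef_rot"]).as_matrix();print(np.degrees(np.arctan2(r[1,1],r[0,1])),s['eef_pos'],s['eef_rot'],s['force'],s['opening'])
```

```text
99.27202197200525 [0.52806023 0.15492082 0.1797129 ] [-2.53897585e-01  3.13103248e+00  2.53785966e-04] [ 0.66546008 -0.11332792 -0.88269721] 0.1706148291258751
```

View pics/sc4.png

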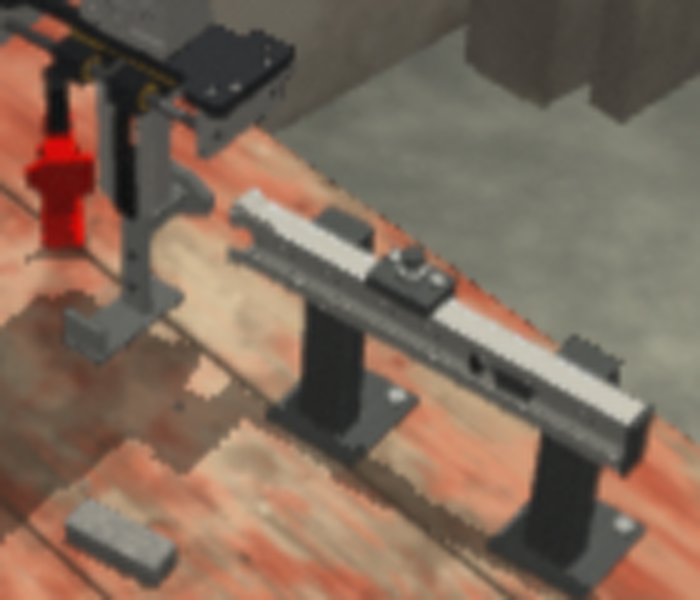

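View pics/sd4.png

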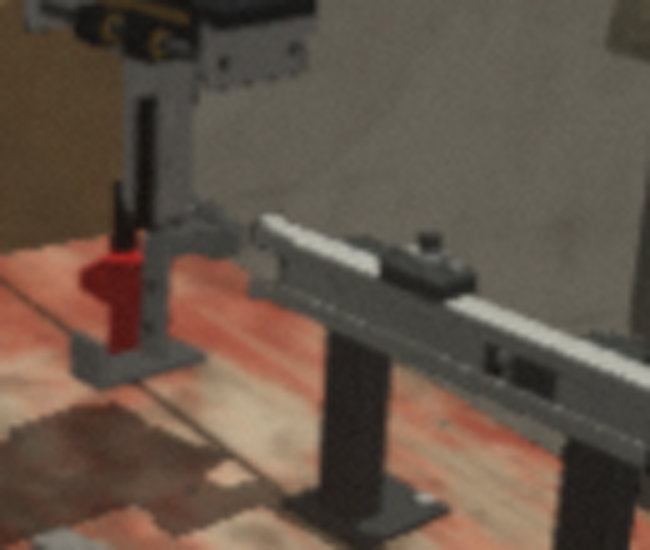

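View pics/w4.png

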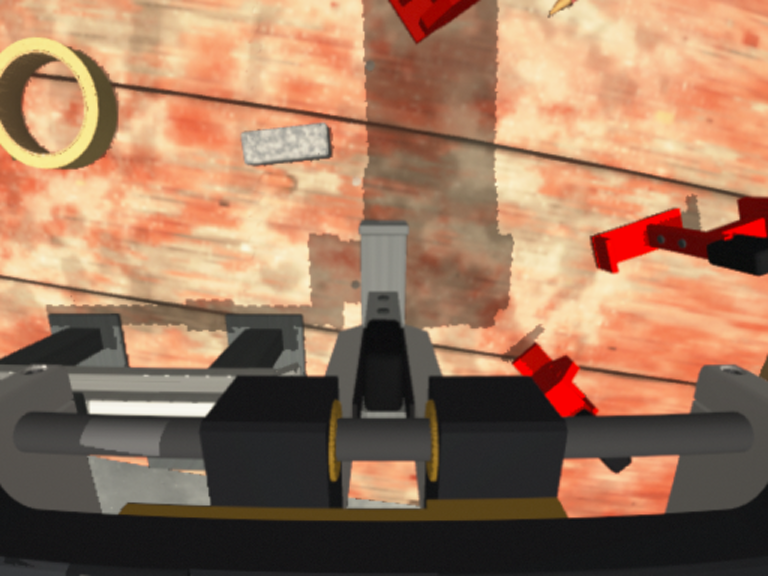

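Run:
```python
from h import *
yaw=np.radians(9.3);ax=np.array([np.cos(yaw),np.sin(yaw),0]);ay=np.array([-np.sin(yaw),np.cos(yaw),0]);
B=np.stack([ax,ay,[0,0,1]],1);O=np.array([.5773,.100,.15])
for n in('sc4','sd4'):
    r=load(n);L=(r['W']-O)@B*1000
    v,u=np.mgrid[0:384,0:512]
    m=(abs(L[...,2]-20.5)<4)&(L[...,1]<0)&(L[...,1]>-255)&(abs(L[...,0])<25);t=L[m]
    print(n,'railtop',len(t))
    for a,b in((-255,-200),(-200,-130),(-90,-45),(-45,-5)):
        q=t[(t[:,1]>a)&(t[:,1]<b)];print('  ',a,len(q),np.percentile(q[:,0],[3,50,97]).round(1),np.median(q[:,2]).round(1))
    # slotted face
    m=(L[...,2]<17)&(L[...,2]>-18)&(L[...,1]<-5)&(L[...,1]>-250)&(abs(L[...,0]+9)<6)
    for a,b in((-250,-200),(-60,-5)):
        q=L[m&(L[...,1]>a)&(L[...,1]<b)];print('  face',a,len(q),np.percentile(q[:,0],[10,50,90]).round(1),q[:,2].min().round(1),q[:,2].max().round(1))
    m=(abs(L[...,2])<30)&(L[...,1]>-5)&(L[...,1]<25)&(abs(L[...,0])<22);print('  lip end y',np.percentile(L[m][:,1],[90,97,99]).round(1))
    m=(abs(L[...,2])<30)&(L[...,1]>25)&(L[...,1]<100)&(L[...,0]>-14)&(L[...,0]<20);t=L[m]
    print('  foot',len(t),np.percentile(t,[2,10,50,90,98],axis=0).round(1).tolist(), cv2.boundingRect(m.astype(np.uint8)))
    f=t[(t[:,0]<1)];print('  -xface',len(f),np.median(f[:,0]).round(1), np.percentile(f,[2,98],axis=0).round(1).tolist())
    for y0 in range(28,90,5):
        q=t[(t[:,1]>=y0)&(t[:,1]<y0+5)]
        if len(q): print('    ',y0,len(q),'x',q[:,0].min().round(1),q[:,0].max().round(1),'z',q[:,2].min().round(1),q[:,2].max().round(1))
```

```text
sc4 railtop 490
   -255 156 [-10.7   2.8  23.5] 19.6
   -200 133 [-10.3  -1.4   9.2] 20.0
   -90 90 [-11.8   2.4  21.9] 19.9
   -45 87 [-12.1  -0.4  23.9] 19.9
  face -250 82 [-11.2  -8.5  -6.2] -17.8 17.0
  face -60 65 [-11.3  -8.9  -6.5] -17.7 16.7
  lip end y [ 9.3 10.3 11.2]
  foot 72 [[-13.6, 37.0, -10.3], [-9.1, 39.8, -4.1], [-1.5, 51.5, 6.0], [4.2, 61.4, 14.9], [7.3, 65.7, 18.6]] (239, 137, 9, 11)
  -xface 54 -2.3 [[-13.6, 36.8, -10.3], [0.4, 64.6, 19.0]]
     33 4 x -2.0 4.3 z -4.2 5.4
     38 14 x -4.4 7.5 z -2.8 12.2
     43 10 x -4.0 6.9 z -8.4 16.6
     48 17 x -13.6 8.8 z -11.6 16.3
     53 14 x -13.7 6.9 z -10.2 19.0
     58 7 x -3.8 3.5 z 3.8 16.5
     63 6 x -2.6 3.5 z 7.0 20.1
sd4 railtop 420
   -255 147 [-11.    0.1  22.7] 20.5
   -200 121 [-12.3  -4.5   7.6] 20.5
   -90 59 [-9.9 -2.8 23.9] 20.5
   -45 58 [-11.   -0.4  20.9] 20.5
  face -250 123 [-11.7 -10.2  -8.8] -17.9 16.8
  face -60 90 [-10.4  -8.8  -7.4] -17.7 16.9
  lip end y [10.7 11.5 11.9]
  foot 92 [[-12.3, 36.0, -12.3], [-8.5, 38.6, -5.2], [-2.3, 51.2, 6.9], [3.6, 67.8, 15.2], [6.3, 75.8, 16.2]] (252, 154, 12, 13)
  -xface 76 -2.6 [[-12.7, 36.3, -12.7], [0.7, 74.2, 16.1]]
     33 6 x -4.1 1.7 z -4.5 8.5
     38 11 x -4.8 6.2 z -5.6 9.3
     43 13 x -3.6 5.0 z -10.6 13.8
     48 28 x -13.8 5.0 z -11.2 16.2
     53 6 x -11.9 -0.6 z -13.2 12.0
     58 11 x -7.5 6.9 z -12.1 16.7
     63 8 x -11.1 5.4 z -13.4 16.2
     68 5 x -4.0 0.8 z 8.3 16.1
     73 2 x -3.5 -2.5 z 6.2 9.8
     78 2 x -1.0 6.6 z 4.1 14.8
```

>>> carry_out(
  motion=[
    [[0,-6,0],0],
    [[0,-12,0],0],
    [[0,-18,0],0],
    [[0,-22,0],0],
    [[0,-25,0],0],
    [[0,-28,0],0],
    [[0,-31,0],0],
    [[0,-34,0],0],
  ],
)

```text
time: 9.62
eef_pos: [0.5334, 0.1212, 0.1795]
eef_rot: [0.254, -3.131, 0.0]
force: [0.4, 0.5, -2.5]
opening: 0.174
```

>>> carry_out(
  motion=[
    [[0,-3,0],0],
    [[0,-6,0],0],
    [[0,-9,0],0],
    [[0,-12,0],0],
  ],
)

```text
time: 10.12
eef_pos: [0.5353, 0.1093, 0.1794]
eef_rot: [0.254, -3.131, 0.0]
force: [-0.8, -0.4, -1.7]
opening: 0.168
```

Run:
```python
from h import *
a=save("scene",'sc5',(205,105,345,225),5);b=save("side",'sd5',(215,115,345,225),5);s=ctrl.read_state();r=R.from_rotvec(s["eef_rot"]).as_matrix();print(np.degrees(np.arctan2(r[1,1],r[0,1])),s['eef_pos'],r.T@s['force'],s['torque'],s['opening'])
```

```text
99.25036401819379 [0.53537107 0.10908067 0.17946532] [1.19045942 0.36638229 2.56905045] [-0.06198242  0.11454548 -0.00603326] 0.17011503333109726
```

View pics/sc5.png

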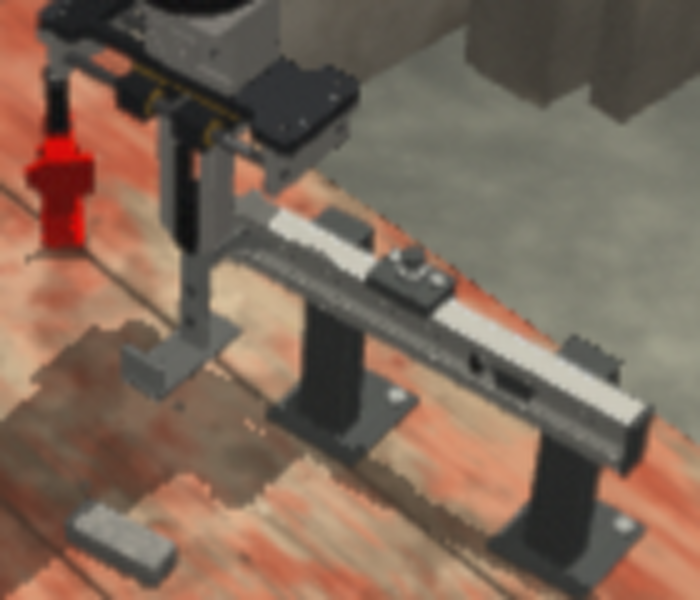

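View pics/sd5.png

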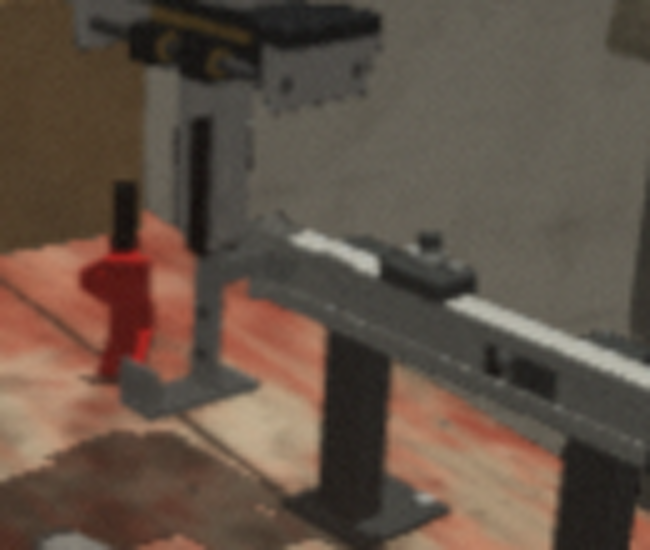

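>>> carry_out(
  motion=[
    [[0,-2,0],0],
    [[0,-4,0],0],
    [[0,-6,0],0],
    [[0,-8,0],0],
  ],
)

```text
time: 10.72
eef_pos: [0.5365, 0.1015, 0.1794]
eef_rot: [0.254, -3.131, -0.0]
force: [-2.8, 1.7, -1.5]
opening: 0.171
```

>>> carry_out(
  motion=[
    [[0,-2,0],0],
    [[0,-4,0],0],
    [[0,-6,0],0],
    [[0,-8,0],0],
  ],
)

```text
time: 11.22
eef_pos: [0.5377, 0.0936, 0.1794]
eef_rot: [0.254, -3.131, -0.0]
force: [-4.9, 1.3, -1.8]
opening: 0.17
```

>>> carry_out(
  motion=[
    [[0,-2,0],0],
    [[0,-4,0],0],
    [[0,-6,0],0],
    [[0,-8,0],0],
  ],
)

```text
time: 11.72
eef_pos: [0.539, 0.0858, 0.1794]
eef_rot: [0.254, -3.131, -0.0]
force: [-4.7, 2.1, -2.0]
opening: 0.173
```

Run:
```python
from h import *
s=ctrl.read_state();r=R.from_rotvec(s["eef_rot"]).as_matrix();print(np.degrees(np.arctan2(r[1,1],r[0,1])),s['eef_pos'],r.T@s['force'],s['torque'],s['opening'])
```

```text
99.28106681514724 [0.53897205 0.08577796 0.17938054] [4.34472086 2.8188437  2.01169248] [0.54486693 1.28973105 0.0531804 ] 0.17324713058680402
```

>>> carry_out(
  motion=[
    [[0.5,0,0],0],
    [[1,0,0],0],
    [[1,0,0],0],
  ],
)

```text
time: 12.1
eef_pos: [0.5387, 0.0856, 0.1797]
eef_rot: [-0.254, 3.13, -0.0]
force: [0.2, -0.4, -1.8]
opening: 0.175
```

>>> carry_out(
  motion=[
    [[0,-2,0],0],
    [[0,-4,0],0],
    [[0,-6,0],0],
    [[0,-8,0],0],
  ],
)

```text
time: 12.6
eef_pos: [0.5396, 0.0776, 0.1795]
eef_rot: [-0.254, 3.131, -0.0]
force: [0.2, -1.0, -0.7]
opening: 0.17
```

Run:
```python
from h import *
s=ctrl.read_state();r=R.from_rotvec(s["eef_rot"]).as_matrix();print(np.degrees(np.arctan2(r[1,1],r[0,1])),s['eef_pos'],r.T@s['force'],r.T@s['torque'],s['opening'])
a=save("scene",'sc6',(205,105,345,225),5);b=save("side",'sd6',(215,115,345,225),5)
```

```text
99.26958631406319 [0.5395709  0.07757997 0.17947152] [-0.06071894 -0.97286845  0.72882185] [-0.04780618 -0.01849987  0.0277321 ] 0.16993762961507827
```

View pics/sd6.png

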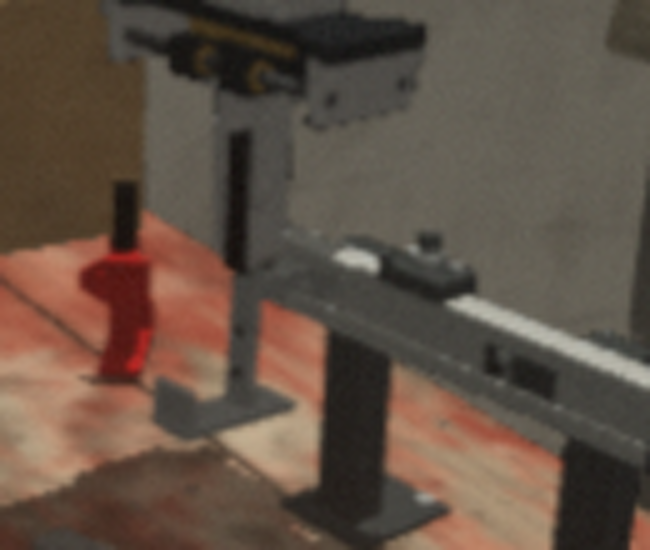

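>>> carry_out(
  motion=[
    [[0,-3,0],0],
    [[0,-6,0],0],
    [[0,-9,0],0],
    [[0,-12,0],0],
    [[0,-15,0],0],
    [[0,-15,0],0],
  ],
)

```text
time: 13.45
eef_pos: [0.542, 0.0627, 0.1795]
eef_rot: [0.253, -3.131, 0.0]
force: [-0.0, 0.4, -2.0]
opening: 0.17
```

>>> carry_out(
  motion=[
    [[0,-3,0],0],
    [[0,-6,0],0],
    [[0,-9,0],0],
    [[0,-12,0],0],
    [[0,-15,0],0],
    [[0,-18,0],0],
    [[0,-18,0],0],
  ],
)

```text
time: 14.32
eef_pos: [0.5449, 0.0449, 0.1795]
eef_rot: [0.253, -3.131, 0.0]
force: [0.3, 0.8, -1.6]
opening: 0.175
```

Run:
```python
from h import *
s=ctrl.read_state();r=R.from_rotvec(s["eef_rot"]).as_matrix();print(np.degrees(np.arctan2(r[1,1],r[0,1])),s['eef_pos'],r.T@s['force'],r.T@s['torque'],s['opening'])
b=save("side",'sd7',(215,115,345,225),5)
```

```text
99.25261123203693 [0.5448704  0.04490676 0.17948577] [-0.36949649  0.70164456  1.55259569] [-0.04813252  0.00640338  0.02167513] 0.17538358635306095
```

View pics/sd7.png

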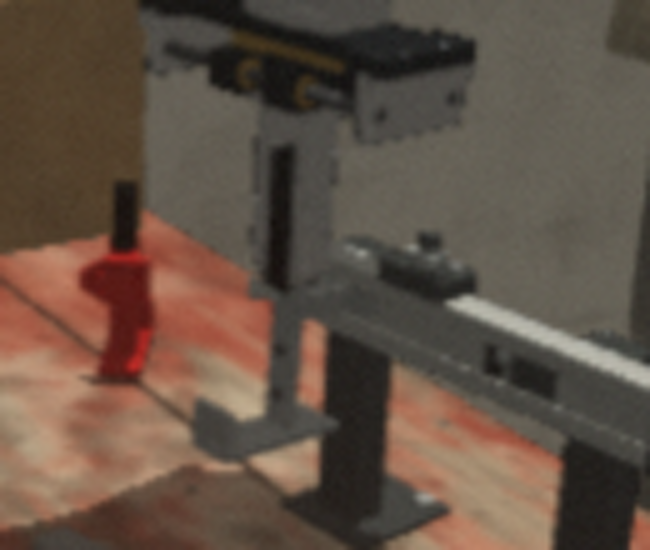

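>>> carry_out(
  motion=[
    [[0,-3,0],0],
    [[0,-6,0],0],
    [[0,-9,0],0],
    [[0,-12,0],0],
    [[0,-15,0],0],
    [[0,-18,0],0],
    [[0,-21,0],0],
    [[0,-24,0],0],
  ],
)

```text
time: 15.38
eef_pos: [0.5488, 0.0213, 0.1795]
eef_rot: [-0.254, 3.131, -0.0]
force: [0.4, -0.1, -0.7]
opening: 0.168
```

>>> carry_out(
  motion=[
    [[0,-1.5,0],0],
    [[0,-3,0],0],
    [[0,-4.5,0],0],
    [[0,-6,0],0],
  ],
)

```text
time: 15.88
eef_pos: [0.5497, 0.0155, 0.1795]
eef_rot: [0.254, -3.131, 0.0]
force: [-0.1, -0.5, -0.9]
opening: 0.168
```

>>> carry_out(
  motion=[
    [[0,-1.5,0],0],
    [[0,-3,0],0],
    [[0,-4.5,0],0],
    [[0,-6,0],0],
  ],
)

```text
time: 16.38
eef_pos: [0.5507, 0.0096, 0.1795]
eef_rot: [0.254, -3.131, 0.0]
force: [-1.0, -0.4, -1.9]
opening: 0.17
```

>>> carry_out(
  motion=[
    [[0,-1.5,0],0],
    [[0,-3,0],0],
    [[0,-4.5,0],0],
    [[0,-6,0],0],
  ],
)

```text
time: 16.88
eef_pos: [0.5515, 0.0042, 0.1794]
eef_rot: [0.255, -3.131, -0.001]
force: [-1.5, 3.7, -1.8]
opening: 0.17
```

>>> carry_out(
  motion=[
    [[0,-1.5,0],0],
    [[0,-3,0],0],
    [[0,-4.5,0],0],
    [[0,-6,0],0],
  ],
)

```text
time: 17.38
eef_pos: [0.5526, -0.0022, 0.1794]
eef_rot: [0.254, -3.131, -0.0]
force: [-1.2, 5.2, -3.3]
opening: 0.171
```

>>> carry_out(
  motion=[
    [[0,-1.5,0],0],
    [[0,-3,0],0],
    [[0,-4.5,0],0],
    [[0,-6,0],0],
  ],
)

```text
time: 17.88
eef_pos: [0.5537, -0.0085, 0.1796]
eef_rot: [-0.253, 3.131, -0.0]
force: [-0.7, 2.3, -2.1]
opening: 0.172
```

Run:
```python
from h import *
s=ctrl.read_state();r=R.from_rotvec(s["eef_rot"]).as_matrix();print(np.degrees(np.arctan2(r[1,1],r[0,1])),s['eef_pos'],r.T@s['force'],r.T@s['torque'],s['opening'])
b=save("side",'sd8',(215,115,345,225),5);o=save('wrist','w8',None,1.5)
```

```text
99.25397625600237 [ 0.5536947  -0.00853428  0.17956669] [0.2896162  2.34958494 2.07556267] [-0.77466379  0.11705283 -0.04124172] 0.1721711265021737
```

View pics/sd8.png

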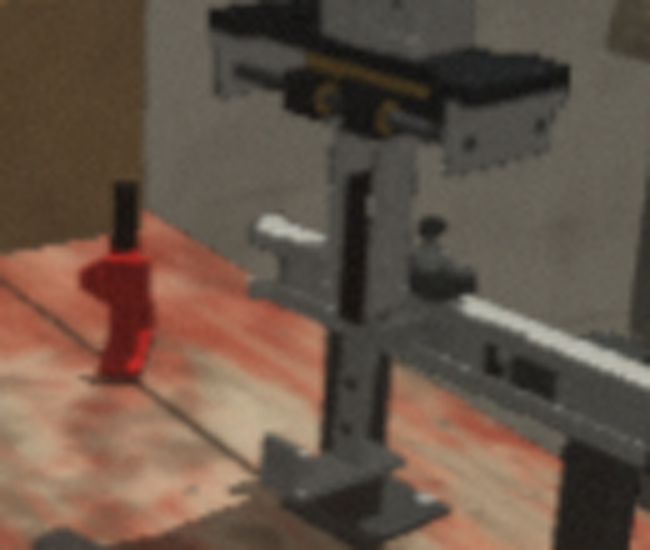

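View pics/w8.png

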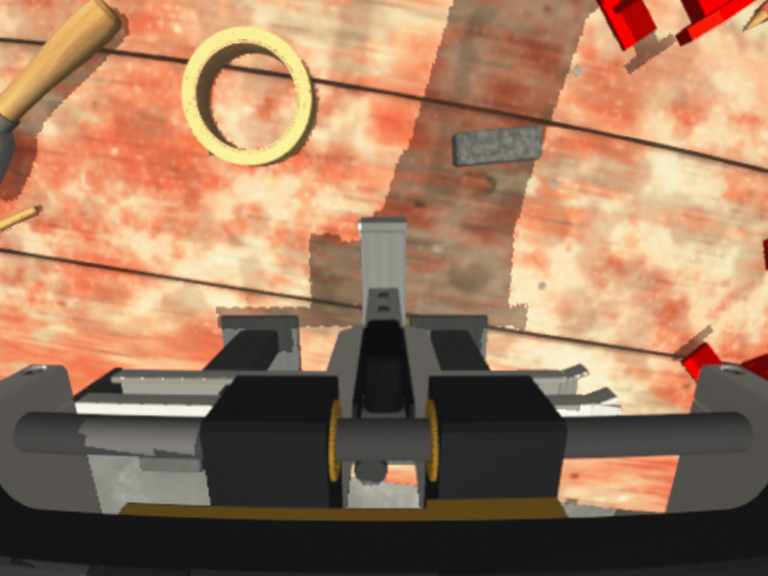

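Run:
```python
from h import *
r=load('w8');W=r['W'];s=ctrl.read_state();Rm=R.from_rotvec(s["eef_rot"]).as_matrix();L=(W-s['eef_pos'])@Rm*1000
m=np.zeros(L.shape[:2],bool);m[300:325,232:262]=1
m&=(W[...,2]>.19)&(W[...,2]<.22)&(L[...,0]<-20);t=L[m];print(len(t),np.percentile(t,[2,50,98],axis=0).round(1),np.median(W[m][:,2]))
```

```text
330 [[-44.8 -10.4 -27.6]
 [-38.7  -4.  -26.4]
 [-33.7   2.7 -24.2]] 0.20597998056198336
```

>>> carry_out(
  motion=[
    [[0,-2,0],0],
    [[0,-4,0],0],
    [[0,-6,0],0],
    [[0,-8,0],0],
    [[0,-10,0],0],
    [[0,-12,0],0],
  ],
)

```text
time: 18.73
eef_pos: [0.5555, -0.0201, 0.1795]
eef_rot: [0.254, -3.131, 0.0]
force: [-1.0, 3.4, -1.7]
opening: 0.175
```

>>> carry_out(
  motion=[
    [[0,-2,0],0],
    [[0,-4,0],0],
    [[0,-6,0],0],
    [[0,-8,0],0],
    [[0,-10,0],0],
    [[0,-11,0],0],
  ],
)

```text
time: 19.48
eef_pos: [0.5573, -0.031, 0.1795]
eef_rot: [0.254, -3.131, 0.0]
force: [-1.1, 3.1, -2.3]
opening: 0.171
```

>>> carry_out(
  motion=[
    [[0,-1,0],0],
    [[0,-2,0],0],
    [[0,-3,0],0],
    [[0,-4,0],0],
  ],
)

```text
time: 19.98
eef_pos: [0.5579, -0.0348, 0.1795]
eef_rot: [0.254, -3.131, 0.0]
force: [-1.3, 2.0, -2.8]
opening: 0.171
```

>>> carry_out(
  motion=[
    [[0,-1,0],0],
    [[0,-2,0],0],
    [[0,-3,0],0],
    [[0,-3,0],0],
  ],
)

```text
time: 20.48
eef_pos: [0.5583, -0.0376, 0.1794]
eef_rot: [0.254, -3.131, -0.0]
force: [-1.6, 4.0, -1.8]
opening: 0.17
```

Run:
```python
from h import *
s=ctrl.read_state();r=R.from_rotvec(s["eef_rot"]).as_matrix();print(np.degrees(np.arctan2(r[1,1],r[0,1])),s['eef_pos'],r.T@s['force'],r.T@s['torque'],s['opening'])
b=save("side",'sd9',(215,115,345,225),5);o=save('wrist','w9',None,1.5)
W=o[2];L=(W-s['eef_pos'])@r*1000
m=(W[...,2]>.19)&(W[...,2]<.22)&(L[...,0]<-20)&(L[...,0]>-60)&(L[...,1]>0)&(L[...,1]<50);t=L[m];print(len(t),np.percentile(t,[2,50,98],axis=0).round(1),np.median(W[m][:,2]))
```

```text
99.2811034415848 [ 0.55829857 -0.03760606  0.17943285] [0.97192885 4.1688489  1.83104041] [-1.2111102   0.26613444 -0.15975079] 0.17044524921637605Traceback (most recent call last):
  File "<stdin>", line 5, in <module>
    return _quantile_unchecked(
        a, q, axis, out, overwrite_input, method, keepdims, weights)
    return _ureduce(a,
                    func=_quantile_ureduce_func,
    ...<5 lines>...
                    overwrite_input=overwrite_input,
                    method=method)
    r = func(a, **kwargs)
    result = _quantile(arr,
                       quantiles=q,
    ...<2 lines>...
                       out=out,
                       weights=wgt)
    slices_having_nans = np.isnan(arr[-1, ...])
                                  ~~~^^^^^^^^^
IndexError: index -1 is out of bounds for axis 0 with size 0
```

View pics/sd9.png

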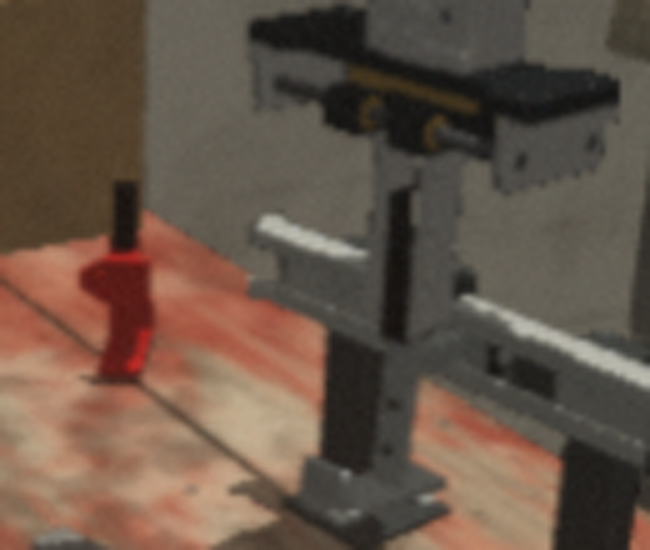

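>>> carry_out(
  motion=[
    [[0,-0.7,0],0],
    [[0,-1.4,0],0],
    [[0,-2,0],0],
    [[0,-2,0],0],
  ],
)

```text
time: 21.08
eef_pos: [0.5587, -0.0397, 0.1795]
eef_rot: [0.254, -3.131, 0.0]
force: [-1.5, 4.2, -0.2]
opening: 0.169
```

>>> carry_out(
  motion=[
    [[0,-0.7,0],0],
    [[0,-1.4,0],0],
    [[0,-2,0],0],
    [[0,-2,0],0],
  ],
)

```text
time: 21.58
eef_pos: [0.5589, -0.0413, 0.1794]
eef_rot: [0.254, -3.131, -0.001]
force: [-3.5, 5.9, 0.1]
opening: 0.171
```

Run:
```python
from h import *
s=ctrl.read_state();r=R.from_rotvec(s["eef_rot"]).as_matrix();print(s['eef_pos'],r.T@s['force'],r.T@s['torque'],s['opening'])
b=save("scene",'sc10',(205,105,345,225),5);o=save('wrist','w10',None,1.5)
```

```text
[ 0.558885   -0.04130041  0.17943969] [ 2.46258409  6.40292212 -0.13094742] [-1.78661784  0.50180344 -0.18399843] 0.17077702687123408
```

View pics/sc10.png

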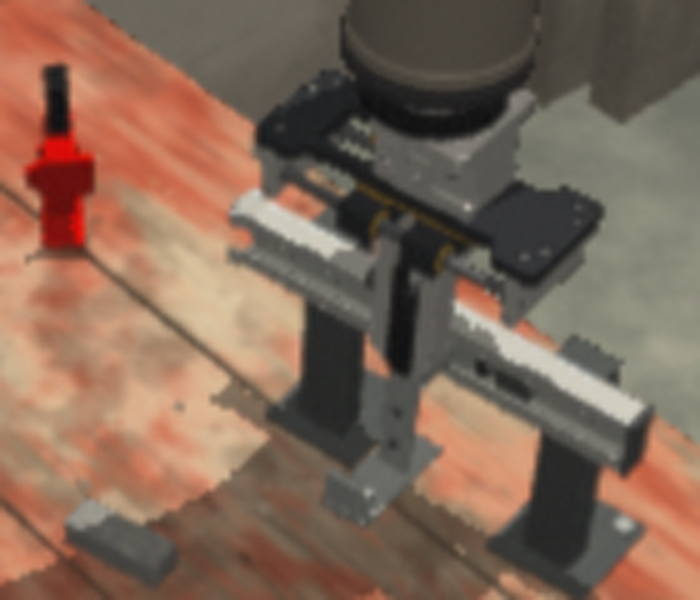

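View pics/w10.png

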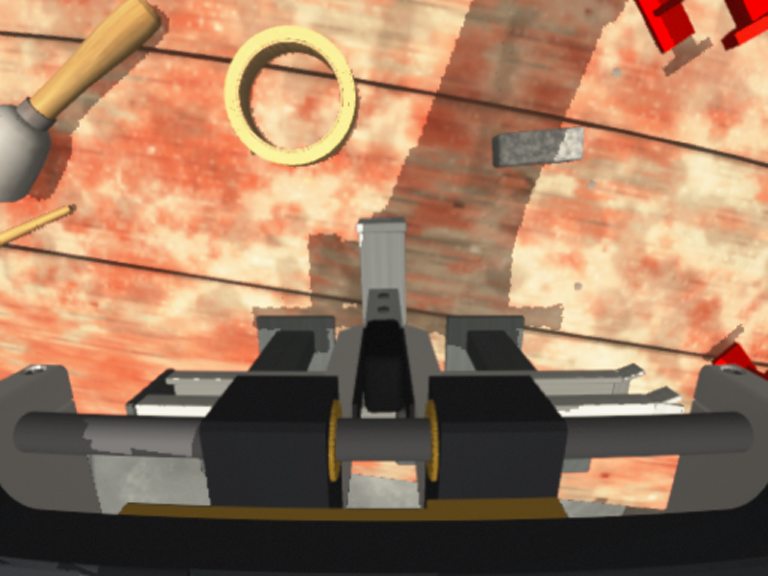

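>>> carry_out(
  motion=[
    [[0,-0.5,0],0],
    [[0,-1,0],0],
    [[0,-1.5,0],0],
    [[0,-1.5,0],0],
  ],
)

```text
time: 22.18
eef_pos: [0.559, -0.0425, 0.1794]
eef_rot: [0.255, -3.131, -0.001]
force: [-3.6, 7.5, -0.6]
opening: 0.174
```

Run:
```python
from h import *
s=ctrl.read_state();r=R.from_rotvec(s["eef_rot"]).as_matrix();print(s['eef_pos'],r.T@s['force'],r.T@s['torque'],s['opening'])
b=save("side",'sd11',(215,115,345,225),5)
```

```text
[ 0.55903995 -0.04247403  0.17939559] [2.30708257 8.02240955 0.61371576] [-2.13810187  0.54602043 -0.17881429] 0.17370542510120396
```

View pics/sd11.png

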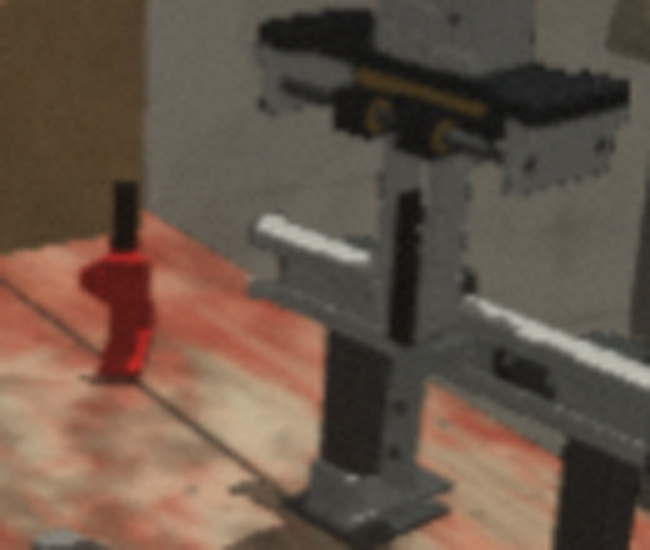

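>>> carry_out(
  motion=[
    [[0,-0.5,0],0],
    [[0,-1,0],0],
    [[0,-1.5,0],0],
    [[0,-1.5,0],0],
  ],
)

```text
time: 22.72
eef_pos: [0.5592, -0.0437, 0.1794]
eef_rot: [0.255, -3.13, -0.002]
force: [-3.5, 9.6, 0.3]
opening: 0.174
```

Run:
```python
from h import *
s=ctrl.read_state();r=R.from_rotvec(s["eef_rot"]).as_matrix();print(s['eef_pos'],r.T@s['force'],r.T@s['torque'],s['opening'])
o=snap('wrist');np.savez('pics/w12.npz',W=o[2]);wr(o[0],'w12',(200,280,320,350),6)
W=o[2];L=(W-s['eef_pos'])@r*1000
m=(W[...,2]>.175)&(W[...,2]<.22)&(L[...,0]<-20)&(L[...,0]>-70)&(abs(L[...,1])<80);t=L[m];print(len(t))
o=snap('scene');W=o[2];L=(W-s['eef_pos'])@r*1000
m=(W[...,2]>.185)&(W[...,2]<.24)&(L[...,0]<-25)&(L[...,0]>-52)&(L[...,1]<60)&(L[...,1]>5);print(m.sum(),L[m].round(0)[:20].tolist())
```

```text
[ 0.55922767 -0.04368702  0.17936322] [ 1.90093714 10.01818504 -0.27152988] [-2.4998824   0.51946777 -0.19048319] 0.17432836563103812
45
3 [[-34.0, 21.0, -12.0], [-39.0, 21.0, -8.0], [-36.0, 22.0, -6.0]]
```

View pics/w12.png

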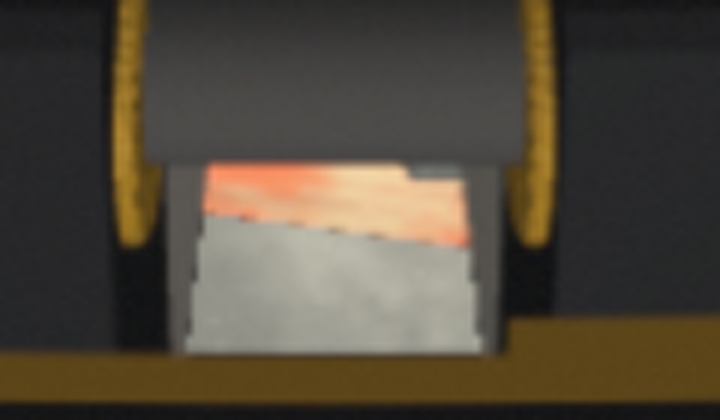

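>>> carry_out(
  motion=[
    [[0,1,0],0],
    [[0,2,0],0],
    [[0,3,0],0],
    [[0,4,0],0],
    [[0,4,0],0],
  ],
)

```text
time: 23.45
eef_pos: [0.5588, -0.0406, 0.1794]
eef_rot: [0.254, -3.131, -0.0]
force: [-2.5, 5.2, -0.9]
opening: 0.174
```

>>> carry_out(
  motion=[
    [[0,0.5,0],0],
    [[0,1,0],0],
    [[0,1,0],0],
  ],
)

```text
time: 23.82
eef_pos: [0.5587, -0.04, 0.1795]
eef_rot: [-0.254, 3.131, -0.001]
force: [-1.1, 0.9, -1.8]
opening: 0.169
```

>>> carry_out(
  motion=[
    [[0,0,0],0],
    [[0,0,0],0],
    [[0,0,0],0],
    [[0,0,0],0],
    [[0,0,0],0],
  ],
  hand=-0.3,
)

```text
time: 24.45
eef_pos: [0.5588, -0.0397, 0.1795]
eef_rot: [-0.254, 3.131, -0.0]
force: [0.4, -0.2, -0.6]
opening: 0.638
```

>>> carry_out(
  motion=[
    [[0,0,-10],0],
    [[0,0,-25],0],
    [[0,0,-45],0],
    [[0,0,-75],0],
    [[0,0,-105],0],
    [[0,0,-135],0],
    [[0,0,-160],0],
    [[0,0,-160],0],
    [[0,0,-160],0],
  ],
)

```text
time: 25.58
eef_pos: [0.5585, -0.0397, 0.3395]
eef_rot: [-0.254, 3.131, 0.0]
force: [0.3, 0.0, -0.2]
opening: 0.652
```

Run:
```python
from h import *
s=ctrl.read_state();r=R.from_rotvec(s["eef_rot"]).as_matrix();print(s['eef_pos'],r.T@s['force'],s['opening'])
save("side",'sd13',(215,115,345,225),5);save('scene','sc13',(205,105,345,225),5);o=save('wrist','w13',None,1.5)
```

```text
[ 0.55848617 -0.03970518  0.33946363] [-0.25950664 -0.00716265  0.1620727 ] 0.6518463993248192
```

View pics/sd13.png

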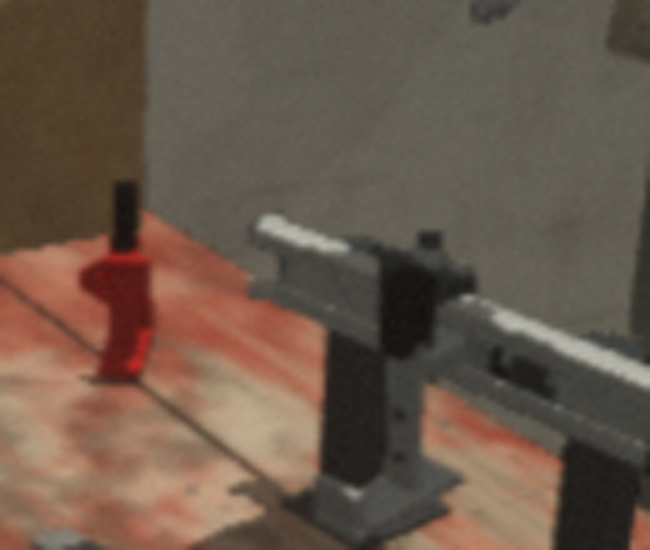

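View pics/sc13.png

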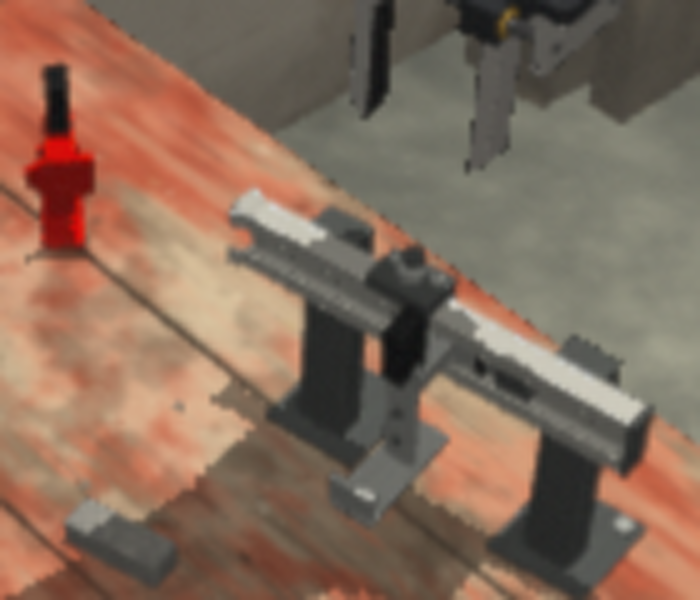

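View pics/w13.png

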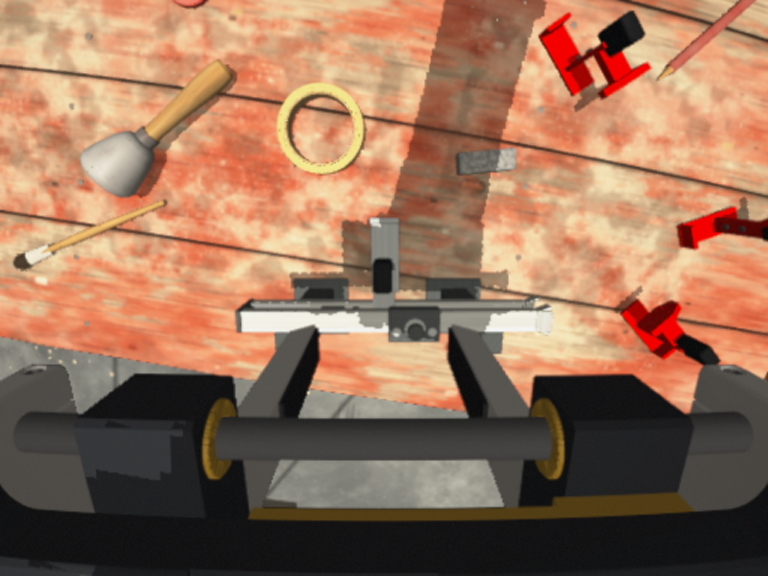

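Run:
```python
from h import *
r=load('w13');W=r['W'];s=ctrl.read_state();Rm=R.from_rotvec(s["eef_rot"]).as_matrix();L=(W-s['eef_pos'])@Rm*1000
v,u=np.mgrid[0:384,0:512]
k=(W[...,2]>.19)&(W[...,2]<.23)&(v>200)&(v<230)&(u>255)&(u<300);print('knob',k.sum(),np.median(L[k],0),np.percentile(W[k][:,2],[50,98]))
g=(W[...,2]>.188)&(W[...,2]<.22)&(v>165)&(v<200)&(u>235)&(u<270);print('griptop',g.sum(),np.median(L[g],0),W[g][:,2].max())
e=(abs(W[...,2]-.1705)<.012)&(v>190)&(v<230)&(u>300)&(u<380);print('lip y',np.percentile(L[e][:,1],[97,99.5]))
r=load('sc13');W0=load('scene0')['W'];d=np.abs(load('scene0')['im'].astype(int)-r['im']).max(-1)>60
cv2.imwrite('pics/d.png',d.astype(np.uint8)*255)
```

```text
knob 109 [-38.35538847  27.4083685  139.59392258] [0.19919914 0.20073008]
griptop 288 [  5.8135619    0.88624015 143.14576255] 0.1983793557949654
lip y [145.71298568 147.50979851]
```

```bash
python3 -c "
from plant import ctrl
print(ctrl.hand_in())"
```

```text
the job is handed in; nothing more can be done
None
```

The steel hanger is in the rail, held between the catch and the buffer, and released. I handed the job in at about 26 s; no verdict is reported.

I gripped the steel hanger, leaving the three red look-alikes alone, and entered its foot at the left mouth. There was a sideways load of about 5 N at the mouth, which a 1 mm shift away from the rail cleared. I then slid the hanger past the catch and against the buffer. The highest force I read was about 10 N.

**Last checks, after letting go:**
- **Catch:** the knob is back at its rest height, 0.199 m (0.200 m expected). It read about 0.206 m while riding on the foot.
- **Buffer:** I could not measure its compression directly. The hanger sits 26.5 mm beyond the catch, which matches about 4 mm pressed. Backing off about 0.6 mm more made the force fall from 5.2 N to 0.9 N, so the catch had taken the load.
- **Position:** the foot is about 133 mm from the mouth, past the 105 mm needed.
- **Release:** the arm is 160 mm clear and reads no contact force.
- **Bystanders:** the arm and hanger kept clear of the tape, stone and mallet, and nothing looked moved in the last wrist picture. I did not measure their shift.

One thing was off: the hanger hangs tilted by about 4° in the channel's play. Its grip top is roughly 5 mm low and 4 mm outward.

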